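# Load the pigment jar tray and lock it away under its hood

### The arm

A 6-joint arm with a two-finger parallel gripper is mounted at the origin on a cart in front of the work surface, level with it; the furniture and walls round the work are solid. World frame = base frame: x ahead of the robot, y to its left, z up, the work surface at z = 0. Lengths are in m, angles in rad, forces in N, time in s.
With the tool pointing down it reaches from about 0.35 to 0.775 m from the base axis. Payload 7.3 kg.
Tool frame: the origin (TCP) lies at the very end of the fingers, on their centre line; the grasp point (between the pads) lies 19 mm behind it; z points along the fingers, y is the line along which they close (so a half turn about z gives the same grasp; the last joint's range is limited). The gripper opens to 92 mm and grips with 3 to 60 N. Pads are 19 mm wide; open, the fingers measure 130 mm over their backs; the gripper's body (75 mm by 190 mm) begins 47 mm behind the grasp point.
Start: joints at [-1.43, 0.342, 1.524, -0, 1.275, -0.146], TCP at [0.149, -0.504, 0.227] pointing down, gripper open.
Joint ranges: [-2.53, 2.53], [-0.77, 2.02], [0.04, 2.7], [-1, 4.14], [0.28, 2.66], [-3.11, 3.11]. Speed limits (rad/s): [2.57, 2.57, 3.14, 3.14, 3.14, 3.14].

### API

Orientations are given as a unit quaternion [x, y, z, w].
In Python, from station import observe, grab_frame, camera_info, sign_off, spot_in gives the robot as it stands.
- The arm moves only by the tool drive_tool, never from a script. Its argument "motion" is a list of rows, each a list of 5 numbers: the closure, from 0 (fully open) to 1 (shut), then the shift along the tool's x, y, z in units of 6 cm (1.0 is 6 cm), then the turn about the tool's z in units of 0.08 rad (1.0 is 0.08 rad). A call has 1 to 20 rows; each row shifts and turns the commanded pose from where the row before left it, along the tool's axes as they then stand; what a row does not reach is not made up. A row lasts 1/8 s, in which the tool goes at most 62.5 mm and 10.7 degrees, less where a joint would pass 70% of its speed; a pose out of reach is approached as far as the arm can. A call with a number of a shift or a turn outside -1 to 1 is refused whole. A call with a gripper value outside its range is refused whole. The fingers move at their own pace and stop on an object; the grip force is fixed at half the most. Time passes only in rows, so rows that do not move let the fingers close. It gives the time, the measured TCP pose, the force, the opening and the grip force at its end, in the units of the state.
- observe(): the state, without advancing time (a new reading comes with each control period).
- grab_frame(name): name is "scene" or "top" or "wrist"; returns the picture (384x512x3 uint8, red, green, blue); there is no depth.
- camera_info(name): a dict with "fx", "fy", "cx", "cy" (pixels), "rvec" (rotation vector, rad) and "tvec" (3), from world to camera coordinates, as OpenCV has them; the wrist camera has in their place "mount" (4x4, takes a point from camera to tool coordinates, whose origin is the TCP and whose axes are the flange's). Camera axes: x right, y down, z forward; pixel columns grow to the right and rows downward; lengths in m; the calibration is good to about 2 mm. A picture is of the moment at which its call begins: read the wrist's pose just before it. camera_info takes no time and is no camera call.
- sign_off(): hands the job in; it is judged then, once.
Trained networks look in the newest picture that a camera, given by its name, has taken for a name from the list of things; names that differ only in an ending like _2 or _b are one class to them, and where a whole thing is asked for, a point or a joint stands for the part that bears it (a point fixed in the world has none). Each returns a list of dicts, best first, with "conf" (0 to 1); they miss things now and then, are a little off and sometimes report something else, mostly with a low value. They report only what shows in the picture. A call takes as long as a camera call. They do not tell look-alikes from the thing itself.
- spot_in(camera, query): "extent" ([left, top, right, bottom] in pixels, round what is visible of it).
The state is a dict: "time_s": time; "q": joint angles; "dq": joint speeds; "joint_efforts": joint torques, N m; "ee_pos": TCP position; "ee_rot": TCP orientation; "force": force on the tool from outside, world axes, zero at the start; "moment": the same for the moment, N m; "grip_width": finger opening in m; "finger_force": force on a finger pad.
Only numpy, scipy, OpenCV 4.12 (cv2) and the standard library are available. Lean on these libraries where they do the work, as an engineer would, in place of code of your own. Each camera call takes 0.05 s, during which the arm holds its last target. There are 200 camera calls.

### The job

Lift the sanding block off the jar rig's base board and lay it flat on the bare table, then pull up the spring plunger, draw the jar tray all the way out from under the clear hood and let the pin drop into the front hole. With the tray locked there, take the thread spool out of the tray and put it on the saucer, and stand every pigment jar upright in the tray, one to a cell. Then pull the plunger again, push the tray all the way back under the hood and let the pin drop into the rear hole, leaving the glue bottle, loupe and wood strip alone.

Things in the scene. Friction and masses are not known exactly. Their poses are not given: they have to be found in the camera images.
- tray (a joint): slide of the wooden tray along the drilled tube, m: 0 = fully in, under the hood, pin over the REAR hole; grows as the tray comes out towards the robot (the rig's -x); 0.06 = over the middle hole; 0.120 = fully out, over the FRONT hole. Stops at both ends, about 1.5 N of friction. Starts between rear and middle hole, not locked
- plunger (a joint): height of the spring plunger, m: 0 = pin fully down in a hole (locked), 0.014 = pin resting on the tube between holes, as at the start (not locked), 0.030 = pulled right up. Spring pushes down with 7 N at 0, 11 N at 0.030; it cannot be parked up. The 12 mm pin must be over 14 mm up to pass along the tube; let go over a 16 mm hole it drops in
- knob_grip (a point): middle of the plunger's black knob: upright cylinder 30 mm across from 15 mm below this point to 14 mm above it, then a flange 36 mm wide, 5 mm thick. 5 mm below the knob (at plunger 0) is its steel housing, 30 mm across. 68 mm above the table at plunger 0, 100 mm in front of the tray's middle. Held up by it, the tray can be drawn along the tube
- rig: fixed base board, 6 mm thick, x -0.255 to +0.045, 190 mm wide, with the drilled tube along x; origin on the table under the middle of the stored tray; x points away from the robot, y to the left along the row of cells. Clear hood, open in front: x -0.036 to +0.042, y -0.095 to +0.095 of this frame, underside 106 mm and top 110 mm above the table
- tray_mid (a point): middle of the tray's inner floor, 32 mm above the table, axes as the rig. The tray is a wooden box 68 mm (x) by 178 mm (y), walls 18 mm above its floor and 4 mm thick, with one row of three cells along y
- spool: red thread spool, 31 mm diameter, 40 mm high, origin at the centre of one end (its underside at the start), z along its axis; it stands in one cell of the tray at the start
- spool_mid (a point): middle of the spool, 20 mm along its axis from its origin
- saucer: brown clay saucer, 114 mm across, low (15 mm rim); origin at the centre of its underside; a thing set on it stands about 5 mm above the table
- plate_stack (a point): obstacle: top centre of a fixed stack of black plates in the middle of the table, a round pile 130 mm in radius and 173 mm high
- glue_bottle: bystander: white glue bottle, 41 mm wide, 123 mm high, origin under its middle
- wood_offcut: bystander: strip of wood 21 x 78 x 15 mm, lying among the jars, origin under its middle, length along its y
- loupe: bystander: black eyepiece loupe, 45 mm across, 18 mm high, origin under its middle
- sanding_block: wooden sanding block 46 (x) x 76 (y) x 26 mm high, origin at the centre of its underside. At the start it lies on the base board in front of the tray, right of the tube, in the tray's way (its top is 32 mm above the table, the tray clears 26 mm)
- cell0 (a point): centre of the floor of cell 0 (cells counted from the robot's right, 58 mm apart), 54 mm (y) by 60 mm (x) inside, 18 mm deep; moves with the tray
- cell1 (a point): centre of the floor of cell 1 (cells counted from the robot's right, 58 mm apart), 54 mm (y) by 60 mm (x) inside, 18 mm deep; moves with the tray
- cell2 (a point): centre of the floor of cell 2 (cells counted from the robot's right, 58 mm apart), 54 mm (y) by 60 mm (x) inside, 18 mm deep; moves with the tray
- jar_1: pigment jar with screw lid, upright cylinder 42 mm diameter, 52 mm high, origin at the centre of its underside; may be absent
- jar_3: pigment jar with screw lid, upright cylinder 38 mm diameter, 60 mm high, origin at the centre of its underside; may be absent
- jar_5: pigment jar with screw lid, upright cylinder 44 mm diameter, 55 mm high, origin at the centre of its underside; may be absent
- jar_6: pigment jar with screw lid, upright cylinder 46 mm diameter, 50 mm high, origin at the centre of its underside; may be absent
There are look-alikes about, which are no part of the job. What is shaped like the jar_6 but blue or purple is not meant.

How it is judged:
By the outcome, as a careful person would: the job done as asked, in the order asked, and still so for the second after the job is handed in, with the robot touching nothing.
Of jar_1, jar_3, jar_5, jar_6 only 2 to 3 are there at a start; the rules pass over those that are not, and their reading is None.
At some moment in a run one of saucer may be knocked a few centimetres aside while the robot is not near it.
It also fails if it takes over 210 s, if anything falls off the work surface, if the arm or the gripper's body presses on something with over 40 N, if the wrist force passes 120 N, or if a joint passes its speed limit or range.

## Working session

There is one attempt and no reset: what is moved stays moved. The work goes in short steps, Python scripts to look and compute and a tool call to move; the robot and the scene stay as the last step left them, time stands still between calls to the robot, and variables do not carry over. Pictures are saved under pics/ and viewed, at most 14 in all, crops included, and the job is handed in when it is done.

Besides the shell and the picture viewer there is one more tool, called by a JSON object that holds its "name" and its "arguments", one argument or row to a line. drive_tool: Moves the arm, as the interface text tells. Its arguments: {"type":"object","properties":{"motion":{"type":"array","items":{"type":"array","items":{"type":"number"}}}},"required":["motion"]}

```bash
mkdir -p pics; ls
cat > h.py <<'E'
import numpy as np, cv2
from scipy.spatial.transform import Rotation as R
from station import observe, grab_frame, camera_info, sign_off, spot_in
def cam(name, s=None):
    c=camera_info(name); K=np.array([[c['fx'],0,c['cx']],[0,c['fy'],c['cy']],[0,0,1]])
    if 'rvec' in c:
        Rc=R.from_rotvec(np.ravel(c['rvec'])).as_matrix(); t=np.ravel(c['tvec']); return K,Rc.T,-Rc.T@t
    s=s or observe(); M=np.array(c['mount']); Rt=R.from_quat(s['ee_rot']).as_matrix()
    return K,Rt@M[:3,:3],Rt@M[:3,3]+np.array(s['ee_pos'])
def back(C,u,v,z):
    K,Rw,o=C; d=Rw@np.linalg.inv(K)@np.array([u,v,1.]); return o+d*(z-o[2])/d[2]
def proj(C,p):
    K,Rw,o=C; q=K@(Rw.T@(np.array(p)-o)); return q[:2]/q[2]
def save(img,n): cv2.imwrite('pics/'+n+'.png',img[:,:,::-1])
E
python3 - <<'E'
from h import *
s=observe(); print(s)
for n in ['scene','top','wrist']:
    img=grab_frame(n); save(img,n+'0'); C=cam(n); print(n,C[2].round(3),C[0][0,0],C[1][:,2].round(2))
    if n!='wrist':
        for q in ['knob_grip','tray','rig','spool','saucer','glue_bottle','wood_offcut','loupe','sanding_block','jar_1','jar_3','jar_5','jar_6']:
            print(n,q,[(np.round(d['extent']).astype(int).tolist(),round(d['conf'],2)) for d in spot_in(n,q)[:4]])
print(camera_info('wrist'))
E
```

```text
pics
{'time_s': 0.0, 'q': array([-1.43000552e+00,  3.42705842e-01,  1.52505230e+00, -9.30626585e-06,
        1.27542752e+00, -1.46013934e-01]), 'dq': array([-0.00064491, -0.00109421, -0.00068833,  0.00107281,  0.00047564,
       -0.00101744]), 'joint_efforts': array([-2.39805006e-03, -4.31252682e+01, -2.44216275e+01,  7.15808664e-02,
        5.61466638e-02, -1.40615430e-04]), 'ee_pos': array([ 0.14846677, -0.50311776,  0.22604143]), 'ee_rot': array([ 9.89734980e-01,  1.42912680e-01, -2.37040391e-06, -7.96516764e-04]), 'force': array([-0.44662607,  0.26661918, -0.5807568 ]), 'moment': array([-0.0060162 ,  0.01429627, -0.00751281]), 'finger_force': 0.0, 'grip_width': 0.09187052764454524}
scene [-0.021  0.781  0.99 ] 357.61921804074973 [ 0.52 -0.5  -0.69]
scene knob_grip [([318, 168, 331, 179], 0.57), ([332, 169, 350, 191], 0.57), ([233, 258, 247, 278], 0.31)]
scene tray [([296, 156, 330, 190], 0.85), ([309, 157, 318, 170], 0.64)]
scene rig [([284, 139, 361, 220], 0.64), ([235, 239, 245, 257], 0.59)]
scene spool [([298, 158, 330, 194], 0.73)]
scene saucer [([282, 230, 314, 254], 0.56)]

[... 1580 characters left out ...]
 228, 264], 0.71), ([210, 225, 221, 229], 0.52)]
top jar_6 [([180, 255, 196, 269], 0.74), ([201, 182, 214, 194], 0.74), ([216, 250, 228, 264], 0.71), ([210, 225, 221, 229], 0.52)]
wrist [ 0.223 -0.481  0.384] 273.7877130620456 [-0.28 -0.08 -0.96]
{'fx': 273.7877130620456, 'fy': 273.7877130620456, 'cx': 255.10578731825873, 'cy': 187.54772658051635, 'mount': array([[-1.58880259e-04, -9.57534743e-01, -2.88317864e-01,
         7.78752433e-02],
       [ 9.99999529e-01,  1.23786634e-04, -9.62167876e-04,
        -7.32428052e-04],
       [ 9.56999068e-04, -2.88317882e-01,  9.57534273e-01,
        -1.57286736e-01],
       [ 0.00000000e+00,  0.00000000e+00,  0.00000000e+00,
         1.00000000e+00]])}
```

Run:
```python
import cv2
a=cv2.imread('pics/top0.png'); cv2.imwrite('pics/top0c.png',cv2.resize(a[150:300,115:390],None,fx=2.9,fy=2.9,interpolation=cv2.INTER_CUBIC))
a=cv2.imread('pics/scene0.png'); cv2.imwrite('pics/scene0c.png',cv2.resize(a[130:340,165:375],None,fx=2.8,fy=2.8,interpolation=cv2.INTER_CUBIC))
from h import *
C=cam('top'); S=cam('scene')
for n,(u,v),z in [('jarA',(188,262),.03),('jarB',(207.5,188),.03),('jarC',(222,257),.03),('D',(215,227),.03),('saucer',(257,265),.008),('glue',(140,238),.06),('strip',(202.5,239),.01),('loupe',(163,261),.01),('block',(361,249),.03),('spool',(357,210),.07),('rigTL',(311,180),.006),('rigBR',(379,276),.006)]:
    print(n,back(C,u,v,z).round(3))
for n,(u,v) in [('a',(269.5,265)),('b',(198,207)),('c',(240,248)),('d',(204,268)),('loupe',(228,312)),('strip',(238,268)),('glue',(189,305)),('knob',(324,173)),('block',(341,182))]: print(n,back(S,u,v,.03).round(3))
```

```text
jarA [0.401 0.392 0.03 ]
jarB [0.669 0.346 0.03 ]
jarC [0.425 0.276 0.03 ]
D [0.529 0.308 0.03 ]
saucer [0.406 0.152 0.008]
glue [0.472 0.559 0.06 ]
strip [0.486 0.351 0.01 ]
loupe [0.401 0.483 0.01 ]
block [ 0.48  -0.208  0.03 ]
spool [ 0.61  -0.184  0.07 ]
rigTL [ 0.728 -0.031  0.006]
rigBR [ 0.392 -0.277  0.006]
a [0.411 0.293 0.03 ]
b [0.773 0.29  0.03 ]
c [0.526 0.312 0.03 ]
d [0.552 0.445 0.03 ]
loupe [0.388 0.492 0.03 ]
strip [0.475 0.37  0.03 ]
glue [0.486 0.557 0.03 ]
knob [ 0.551 -0.182  0.03 ]
block [ 0.47  -0.185  0.03 ]
```

View pics/top0c.png

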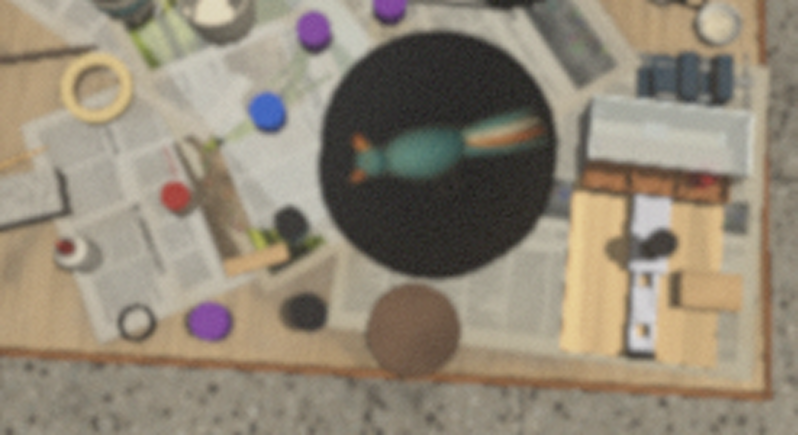

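View pics/scene0c.png

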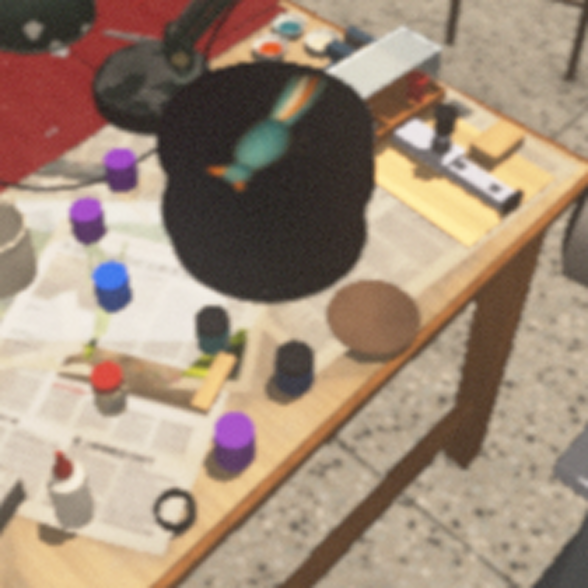

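View pics/wrist0.png

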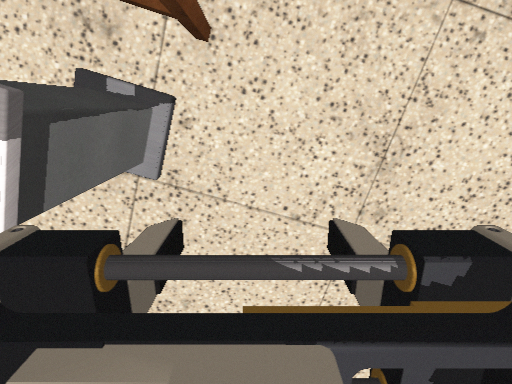

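The top view shows the rig at lower right with the block at crop (710,290) and the spool in the right-hand cell (705,182). There are three real jars: black lid (305,312), black lid (290,222) and red lid (175,195). The blue and purple ones are decoys.

```bash
cat >> h.py <<'E'
def go(p,yaw=None,s=None):
    """print tool-axis shift (units of 6cm) and yaw (units .08) to bring TCP to p, turning first"""
    s=s or observe(); Rt=R.from_quat(s['ee_rot']).as_matrix(); e=np.array(s['ee_pos'])
    y0=np.arctan2(Rt[1,0],Rt[0,0]); n=0
    if yaw is not None: n=-((yaw-y0+np.pi)%(2*np.pi)-np.pi)/.08
    d=np.array(p)-e
    print('tcp',e.round(4),'yaw',round(y0,3),'shift before turn',(Rt.T@d/.06).round(2),'turn',round(n,2),'shift after turn',(R.from_euler('z',n*.08).as_matrix().T@Rt.T@d/.06).round(2))
E
python3 - <<'E'
from h import *
from scipy.optimize import least_squares
C=cam('top'); S=cam('scene')
t=lambda x,y:(115+x/2.9,150+y/2.9); sc=lambda x,y:(165+x/2.8,130+y/2.8)
obs=[(C,t(562,348),(-.255,.095,.006)),(C,t(720,363),(-.255,-.095,.006)),(C,t(592,97),(.042,.095,.11)),(C,t(752,115),(.042,-.095,.11)),(C,t(750,178),(-.036,-.095,.11)),(C,t(585,165),(-.036,.095,.11)),
(S,sc(400,28),(.042,.095,.11)) ,(S,sc(440,45),(.042,-.095,.11)),(S,sc(372,97),(-.036,.095,.11)),(S,sc(470,243),(-.255,.095,.006))][:6]
def w(a,p): c,s=np.cos(a[2]),np.sin(a[2]); return (a[0]+c*p[0]-s*p[1],a[1]+s*p[0]+c*p[1],p[2])
f=lambda a:np.concatenate([proj(k,w(a,p))-np.array(u) for k,u,p in obs])
r=least_squares(f,[.65,-.16,0],loss='soft_l1'); print(r.x.round(4),r.fun.round(1))
a=r.x
print('stack',back(C,*t(437,155),.173),'red jar',back(C,*t(175,195),.05),'knob',back(C,*t(662,240),.09),'block',back(C,*t(710,290),.032),'spool',back(C,*t(705,182),.07))
print('knob nom (plunger 14mm, z.082) tray .03:',w(a,(-.13,0,.082)))
go((0.40,-.30,.26),0)
E
```

```text
[ 0.6414 -0.1355 -0.0396] [-0.1  2.5 -0.4  2.6 -0.4 -0.   0.  -1.   0.2 -0.4  0.7 -1.3]
stack [0.59300618 0.13719101 0.173     ] red jar [0.5522788  0.44750039 0.05      ] knob [ 0.52515028 -0.13128309  0.09      ] block [ 0.47656406 -0.2030948   0.032     ] spool [ 0.60087971 -0.1873772   0.07      ]
knob nom (plunger 14mm, z.082) tray .03: (np.float64(0.5115103905303949), np.float64(-0.13038602148614528), 0.082)
tcp [ 0.1485 -0.5036  0.2267] yaw 0.287 shift before turn [ 4.98 -2.07 -0.55] turn 3.59 shift after turn [ 4.19 -3.39 -0.55]
```

{"name": "drive_tool", "arguments": {
  "motion": [
    [0, 0.6, -0.4, -0.2, 0.5],
    [0, 0.6, -0.4, -0.2, 0.5],
    [0, 0.6, -0.4, -0.2, 0.5],
    [0, 0.6, -0.4, -0.2, 0.5],
    [0, 0.6, -0.4, -0.2, 0.5],
    [0, 0.6, -0.4, -0.2, 0.5],
    [0, 0.6, -0.4, 0, 0.5],
    [0, 0.6, -0.6, 0, 0],
    [0, 0.4, -0.6, 0, 0],
    [0, 0, -0.6, 0, 0],
    [0, 0, -0.4, 0, 0],
    [0, 0, 0, 0, 0]
  ]
}}

```text
time_s: 2.95
ee_pos: [0.4276, -0.1631, 0.299]
ee_rot: [1.0, 0.005, 0.0, 0.0]
force: [-0.9, -0.3, -0.6]
grip_width: 0.092
finger_force: 0.0
```

Run:
```python
from h import *
s=observe(); print(s['q'].round(2),s['ee_pos'],s['force']); C=cam('wrist',s); img=grab_frame('wrist'); save(img,'w1')
for q in ['knob_grip','tray','spool','sanding_block']: print(q,[(np.round(d['extent']).astype(int).tolist(),round(d['conf'],2)) for d in spot_in('wrist',q)[:3]])
```

```text
[-0.53  0.17  1.56  0.    1.41  1.03] [ 0.42759578 -0.16308765  0.29899959] [-0.85550727 -0.30061309 -0.55610257]
knob_grip [([213, 79, 244, 107], 0.63), ([260, 108, 309, 140], 0.55)]
tray [([169, 8, 301, 114], 0.96)]
spool [([264, 13, 292, 36], 0.66), ([216, 78, 243, 107], 0.45)]
sanding_block [([260, 108, 309, 142], 0.93), ([168, 7, 304, 112], 0.28)]
```

View pics/w1.png

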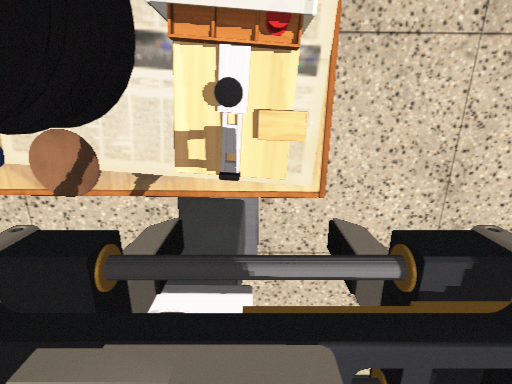

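The wrist view shows the block at (258–308, 108–140), the knob flange centre at (229,92), the board's front corners at (175,175) and (287,178), and the spool at (277,22).

Run:
```python
from h import *
C=cam('wrist')
for n,u,v,z in [('bl',258,109,.032),('br',307,111,.032),('bfr',308,141,.028),('bfl',258,139,.028),('knob',229,92,.101),('board FL',175,175,.006),('board FR',287,178,.006),('traywall FL',173,38,.05),('traywall FR',298,47,.05),('hoodL',168,3,.11),('table edge',160,193,0),('table R',323,193,0),('tubefront',230,176,.03),('spool',277,22,.06)]: print(n,back(C,u,v,z).round(4))
c=(back(C,258,109,.032)+back(C,307,111,.032)+back(C,308,141,.028)+back(C,258,139,.028))/4; print('block',c)
go((c[0],c[1]-.006,.10),np.pi/2-.04)
```

```text
bl [ 0.4995 -0.1682  0.032 ]
br [ 0.4971 -0.2413  0.032 ]
bfr [ 0.4522 -0.2462  0.028 ]
bfl [ 0.4548 -0.1686  0.028 ]
knob [ 0.5203 -0.1318  0.101 ]
board FL [ 0.391  -0.0288  0.006 ]
board FR [ 0.3868 -0.2186  0.006 ]
traywall FL [ 0.5899 -0.0542  0.05  ]
traywall FR [ 0.58   -0.2209  0.05  ]
hoodL [ 0.6118 -0.0677  0.11  ]
table edge [0.3569 0.0018 0.    ]
table R [ 0.3585 -0.2834  0.    ]
tubefront [ 0.3959 -0.1242  0.03  ]
spool [ 0.6069 -0.1912  0.06  ]
block [ 0.47589381 -0.20606565  0.03      ]
tcp [ 0.4275 -0.1652  0.2986] yaw 0.006 shift before turn [0.8  0.78 3.31] turn -19.06 shift after turn [-0.75  0.84  3.31]
```

{"name": "drive_tool", "arguments": {
  "motion": [
    [0, 0, 0.1, 0, -1],
    [0, 0, 0.1, 0, -1],
    [0, 0, 0.1, 0, -1],
    [0, 0, 0, 0, -1],
    [0, 0, 0, 0, -1],
    [0, 0, 0, 0, -1],
    [0, 0, 0, 0, -1],
    [0, 0, 0, 0, -1],
    [0, 0, 0, 0, -1],
    [0, 0, 0, 0, -1],
    [0, 0, 0, 0, -1],
    [0, 0, 0, 0, -1],
    [0, 0, 0, 0, -1],
    [0, 0, 0, 0, -1],
    [0, 0, 0, 0, -1],
    [0, 0, 0, 0, -1],
    [0, 0, 0, 0, -1],
    [0, 0, 0, 0, -1],
    [0, 0, 0, 0.5, -1],
    [0, 0, 0, 0.5, 0]
  ]
}}

```text
time_s: 5.7
ee_pos: [0.4291, -0.1832, 0.238]
ee_rot: [0.723, 0.691, 0.0, 0.001]
force: [0.0, 0.7, -0.2]
grip_width: 0.0919
finger_force: 0.0
```

Run:
```python
from h import *
go((.476,-.212,.011),np.pi/2-.03)
print(observe()['q'].round(2))
```

```text
tcp [ 0.4291 -0.1832  0.238 ] yaw 1.526 shift before turn [-0.44  0.8   3.78] turn -0.18 shift after turn [-0.45  0.79  3.78]
[-0.57  0.22  1.66 -0.    1.26 -0.52]
```

{"name": "drive_tool", "arguments": {
  "motion": [
    [0, -0.2, 0.4, 0.2, -0.2],
    [0, -0.25, 0.4, 0.4, 0],
    [0, 0, 0, 0.6, 0],
    [0, 0, 0, 0.6, 0],
    [0, 0, 0, 0.6, 0],
    [0, 0, 0, 0.5, 0],
    [0, 0, 0, 0.4, 0],
    [0, 0, 0, 0.3, 0],
    [0, 0, 0, 0.15, 0],
    [0, 0, 0, 0, 0]
  ]
}}

```text
time_s: 6.95
ee_pos: [0.4759, -0.2113, 0.0133]
ee_rot: [0.717, 0.697, -0.0, -0.0]
force: [-0.2, -1.2, 0.6]
grip_width: 0.0917
finger_force: 0.0
```

{"name": "drive_tool", "arguments": {
  "motion": [
    [0.6, 0, 0, 0, 0],
    [0.6, 0, 0, 0, 0],
    [0.8, 0, 0, 0, 0],
    [0.8, 0, 0, 0, 0],
    [0.8, 0, 0, 0, 0],
    [0.8, 0, 0, 0, 0]
  ]
}}

```text
time_s: 7.7
ee_pos: [0.4762, -0.2109, 0.0138]
ee_rot: [0.717, 0.697, -0.0, 0.0]
force: [-0.4, -0.4, 1.0]
grip_width: 0.0452
finger_force: 30.0
```

{"name": "drive_tool", "arguments": {
  "motion": [
    [0.8, 0, 0, -0.4, 0],
    [0.8, 0, 0, -0.6, 0],
    [0.8, 0, 0, -0.6, 0],
    [0.8, 0, 0, -0.6, 0.5],
    [0.8, 0.2, -0.1, -0.2, 1],
    [0.8, 0.3, -0.2, 0, 1],
    [0.8, 0.3, -0.2, 0, 1],
    [0.8, 0.3, -0.2, 0, 1],
    [0.8, 0.3, -0.2, 0, 1],
    [0.8, 0.3, -0.2, 0, 1],
    [0.8, 0.2, -0.2, 0, 1],
    [0.8, 0.2, -0.2, 0, 1],
    [0.8, 0, -0.2, 0, 1],
    [0.8, 0, -0.2, 0, 1],
    [0.8, 0, -0.2, 0, 1],
    [0.8, 0, -0.2, 0, 1],
    [0.8, 0, -0.2, 0, 1],
    [0.8, 0, 0, 0, 1],
    [0.8, 0, 0, 0, 1],
    [0.8, 0, 0, 0, 1]
  ]
}}

```text
time_s: 10.2
ee_pos: [0.3959, -0.0164, 0.1577]
ee_rot: [0.994, 0.11, -0.0, 0.0]
force: [0.7, 0.5, -1.4]
grip_width: 0.0456
finger_force: 30.0
```

Run:
```python
from h import *
go((.41,.02,.01),0)
print(observe()['q'].round(2))
```

```text
tcp [ 0.3959 -0.0164  0.1577] yaw 0.22 shift before turn [ 0.36 -0.54  2.46] turn 2.75 shift after turn [ 0.24 -0.61  2.46]
[-0.24  0.19  1.95 -0.    1.    1.12]
```

{"name": "drive_tool", "arguments": {
  "motion": [
    [0.8, 0.12, -0.3, 0, 0.95],
    [0.8, 0.12, -0.3, 0, 0.9],
    [0.8, 0, 0, 0.4, 0.9],
    [0.8, 0, 0, 0.6, 0],
    [0.8, 0, 0, 0.5, 0],
    [0.8, 0, 0, 0.4, 0],
    [0.8, 0, 0, 0.2, 0],
    [0.8, 0, 0, 0.15, 0],
    [0.8, 0, 0, 0.1, 0],
    [0.8, 0, 0, 0.05, 0],
    [0.8, 0, 0, 0, 0]
  ]
}}

```text
time_s: 11.58
ee_pos: [0.4037, 0.0215, 0.0138]
ee_rot: [1.0, 0.001, 0.0, 0.0]
force: [0.9, -0.2, -0.8]
grip_width: 0.0451
finger_force: 30.0
```

{"name": "drive_tool", "arguments": {
  "motion": [
    [0.8, 0, 0, 0.05, 0],
    [0.8, 0, 0, 0.04, 0],
    [0.8, 0, 0, 0, 0],
    [0.8, 0, 0, 0, 0]
  ]
}}

```text
time_s: 12.08
ee_pos: [0.4036, 0.0215, 0.0083]
ee_rot: [1.0, 0.001, 0.0, 0.0]
force: [-0.2, -0.3, -0.9]
grip_width: 0.045
finger_force: 30.0
```

{"name": "drive_tool", "arguments": {
  "motion": [
    [0.6, 0, 0, 0, 0],
    [0.35, 0, 0, 0, 0],
    [0.3, 0, 0, 0, 0],
    [0.3, 0, 0, -0.3, 0],
    [0.3, 0, 0, -0.6, 0],
    [0.3, 0, 0, -0.8, 0],
    [0.3, 0, 0, -0.8, 0.4],
    [0.3, 0.4, 0.6, -0.3, 0],
    [0.3, 0.6, 0.8, 0, 0],
    [0.3, 0.6, 0.8, 0, 0],
    [0.3, 0.35, 0.3, 0, 0],
    [0.3, 0, 0, 0, 0]
  ]
}}

```text
time_s: 13.58
ee_pos: [0.5167, -0.1332, 0.1757]
ee_rot: [1.0, -0.016, -0.0, -0.0]
force: [-0.2, 1.0, 0.5]
grip_width: 0.0644
finger_force: 0.0
```

Run:
```python
from h import *
s=observe(); C=cam('wrist',s); img=grab_frame('wrist'); save(img,'w2')
for q in ['knob_grip','tray','spool','sanding_block']: print(q,[(np.round(d['extent']).astype(int).tolist(),round(d['conf'],2)) for d in spot_in('wrist',q)[:3]])
print('expected knob px',proj(C,(.5203,-.1318,.101)))
go((.5203,-.1318,.067),-.035,s)
T=cam('top'); grab_frame('top')
d=spot_in('top','sanding_block')[:2]; print([(x['extent'],x['conf']) for x in d])
for x in d:
    e=x['extent']; print(back(T,(e[0]+e[2])/2,(e[1]+e[3])/2,.026))
```

```text
knob_grip [([230, 169, 271, 209], 0.55)]
tray [([162, 80, 347, 210], 0.39)]
spool [([296, 88, 328, 103], 0.78), ([231, 168, 272, 208], 0.46)]
sanding_block [([125, 223, 158, 231], 0.74), ([164, 85, 341, 208], 0.2)]
expected knob px [254.4548951 192.0043022]
tcp [ 0.5167 -0.1332  0.1757] yaw -0.031 shift before turn [ 0.06 -0.02  1.81] turn 0.05 shift after turn [ 0.06 -0.02  1.81]
[([288.8, 252.9, 306.1, 278.3], 0.5)]
[0.41087986 0.01213136 0.026     ]
```

View pics/w2.png

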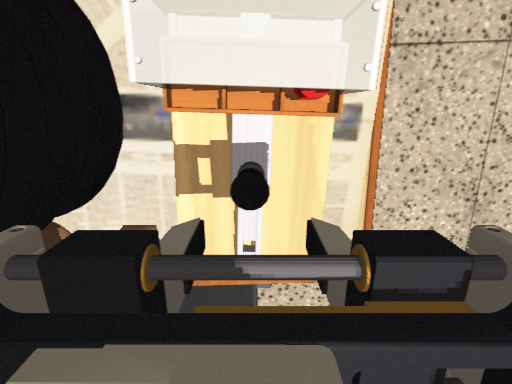

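The knob flange is centred at (250,189), about 4 px off the prediction, so I shift 2–3 mm. The tray lip and the spool (311,88) are visible.

{"name": "drive_tool", "arguments": {
  "motion": [
    [0.3, 0.1, -0.08, 0.4, 0],
    [0.3, 0, 0, 0.5, 0],
    [0.3, 0, 0, 0.4, 0],
    [0.3, 0, 0, 0.3, 0],
    [0.3, 0, 0, 0.2, 0],
    [0.3, 0, 0, 0, 0],
    [0.8, 0, 0, 0, 0],
    [0.8, 0, 0, 0, 0],
    [0.8, 0, 0, 0, 0],
    [0.8, 0, 0, 0, 0]
  ]
}}

```text
time_s: 15.18
ee_pos: [0.5226, -0.1285, 0.0688]
ee_rot: [1.0, -0.014, 0.001, 0.001]
force: [-1.9, -4.1, 1.1]
grip_width: 0.0341
finger_force: 30.0
```

{"name": "drive_tool", "arguments": {
  "motion": [
    [0.85, 0, 0, 0, 0],
    [0.85, 0, 0, 0, 0]
  ]
}}

```text
time_s: 15.42
ee_pos: [0.5226, -0.1285, 0.0688]
ee_rot: [1.0, -0.015, 0.001, 0.001]
force: [-1.8, -4.7, 1.0]
grip_width: 0.0343
finger_force: 30.0
```

Run:
```python
from h import *
s=observe();print(s['force'],s['moment'],s['ee_pos'],s['grip_width'])
img=grab_frame('wrist'); save(cv2.resize(img[130:340,130:380],None,fx=2.8,fy=2.8),'w3')
```

```text
[-1.82816091 -4.73642719  1.03252317] [-0.71913623  0.16383907  0.01613901] [ 0.52261246 -0.12845961  0.0688285 ] 0.034281004118172816
```

View pics/w3.png

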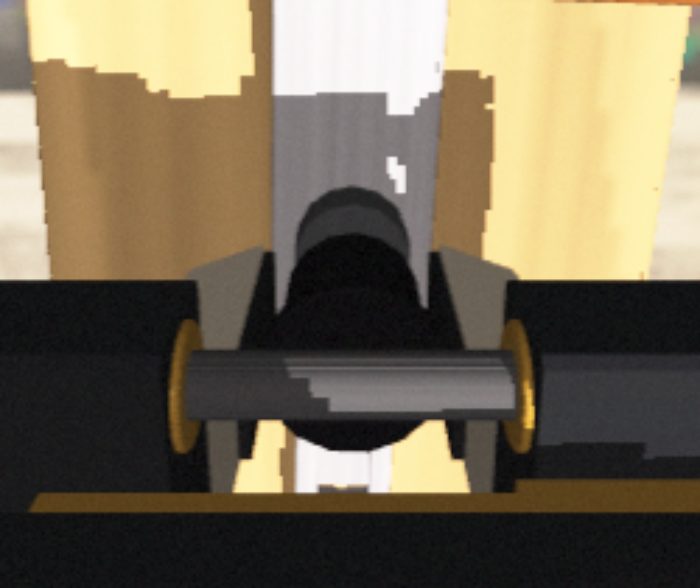

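It looks like the pads caught the flange edge (34 mm width). I'll open, go 8 mm lower and grip the knob's cylinder.

{"name": "drive_tool", "arguments": {
  "motion": [
    [0.4, 0, 0, 0, 0],
    [0.3, 0, 0, 0, 0],
    [0.3, 0, 0, 0.07, 0],
    [0.3, 0, 0, 0.07, 0],
    [0.3, 0, 0, 0, 0],
    [0.85, 0, 0, 0, 0],
    [0.85, 0, 0, 0, 0],
    [0.85, 0, 0, 0, 0],
    [0.85, 0, 0, 0, 0],
    [0.85, 0, 0, 0, 0]
  ]
}}

```text
time_s: 16.73
ee_pos: [0.5224, -0.1284, 0.0601]
ee_rot: [1.0, -0.015, 0.0, 0.001]
force: [-0.6, -6.6, -0.2]
grip_width: 0.0342
finger_force: 30.0
```

{"name": "drive_tool", "arguments": {
  "motion": [
    [0.85, 0, 0.03, 0, 0],
    [0.85, 0, 0.02, 0, 0],
    [0.85, 0, 0, 0, 0],
    [0.85, 0, 0, 0, 0]
  ]
}}

```text
time_s: 17.23
ee_pos: [0.5223, -0.1288, 0.06]
ee_rot: [1.0, -0.015, 0.0, -0.001]
force: [1.0, 6.8, 2.3]
grip_width: 0.0343
finger_force: 30.0
```

{"name": "drive_tool", "arguments": {
  "motion": [
    [0.9, 0, -0.025, -0.05, 0],
    [0.9, 0, 0, -0.08, 0],
    [0.9, 0, 0, -0.08, 0],
    [0.9, 0, 0, 0, 0],
    [0.9, 0, 0, 0, 0]
  ]
}}

```text
time_s: 17.85
ee_pos: [0.5216, -0.1285, 0.0721]
ee_rot: [1.0, -0.015, -0.001, -0.0]
force: [-0.4, 0.1, -10.9]
grip_width: 0.034
finger_force: 30.0
```

{"name": "drive_tool", "arguments": {
  "motion": [
    [0.9, -0.15, 0, 0, 0],
    [0.9, -0.25, 0, 0, 0],
    [0.9, -0.25, 0, 0, 0],
    [0.9, -0.25, 0, 0, 0],
    [0.9, -0.25, 0, 0, 0],
    [0.9, -0.25, 0, 0, 0],
    [0.9, -0.15, 0, 0, 0],
    [0.9, 0, 0, 0, 0]
  ]
}}

```text
time_s: 18.85
ee_pos: [0.4267, -0.1231, 0.0721]
ee_rot: [1.0, -0.015, -0.002, -0.002]
force: [-0.8, 13.6, -11.0]
grip_width: 0.0344
finger_force: 30.0
```

{"name": "drive_tool", "arguments": {
  "motion": [
    [0.9, 0, -0.05, 0, 0],
    [0.9, -0.04, 0, 0, 0],
    [0.9, -0.04, 0, 0, 0],
    [0.9, -0.03, 0, 0, 0],
    [0.9, 0, 0, 0, 0]
  ]
}}

```text
time_s: 19.48
ee_pos: [0.4265, -0.123, 0.0737]
ee_rot: [1.0, -0.015, 0.004, 0.0]
force: [13.6, 7.8, -12.2]
grip_width: 0.0343
finger_force: 30.0
```

{"name": "drive_tool", "arguments": {
  "motion": [
    [0.9, 0.07, -0.03, 0, 0],
    [0.9, 0, 0, 0.1, 0],
    [0.9, 0, 0, 0.1, 0],
    [0.9, 0, 0, 0.1, 0],
    [0.9, 0, 0, 0.1, 0],
    [0.9, 0, 0, 0, 0],
    [0.9, 0, 0, 0, 0]
  ]
}}

```text
time_s: 20.35
ee_pos: [0.4277, -0.1225, 0.0489]
ee_rot: [1.0, -0.015, 0.001, 0.001]
force: [0.1, -5.6, -7.7]
grip_width: 0.0345
finger_force: 30.0
```

{"name": "drive_tool", "arguments": {
  "motion": [
    [0.5, 0, 0, 0, 0],
    [0.3, 0, 0, 0, 0],
    [0.3, 0, 0, 0, 0],
    [0.3, 0, 0, -0.4, 0],
    [0.3, 0, 0, -0.6, 0],
    [0.3, 0, 0, -0.8, 0],
    [0, 0.3, 0.3, -0.8, 0],
    [0, 0.4, 0.4, 0, 0],
    [0, 0, 0, 0, 0],
    [0, 0, 0, 0, 0]
  ]
}}

```text
time_s: 21.6
ee_pos: [0.467, -0.1637, 0.204]
ee_rot: [1.0, -0.015, -0.001, -0.0]
force: [1.0, -0.5, 0.8]
grip_width: 0.0912
finger_force: 0.0
```

Run:
```python
from h import *
s=observe(); C=cam('wrist',s); img=grab_frame('wrist'); save(img,'w4')
for q in ['knob_grip','tray','spool','sanding_block']: print(q,[(np.round(d['extent']).astype(int).tolist(),round(d['conf'],2)) for d in spot_in('wrist',q)[:3]])
print(s['ee_pos'])
for h in (.087,.101): print('knob at',h,proj(C,(.4275,-.1227,h)))
```

```text
knob_grip [([202, 198, 237, 235], 0.67)]
tray [([142, 91, 303, 236], 0.95)]
spool [([256, 116, 286, 147], 0.83)]
sanding_block [([257, 114, 290, 147], 0.48)]
[ 0.46700784 -0.16372432  0.20397038]
knob at 0.087 [219.28235161 218.86482921]
knob at 0.101 [217.56971315 224.26894641]
```

View pics/w4.png

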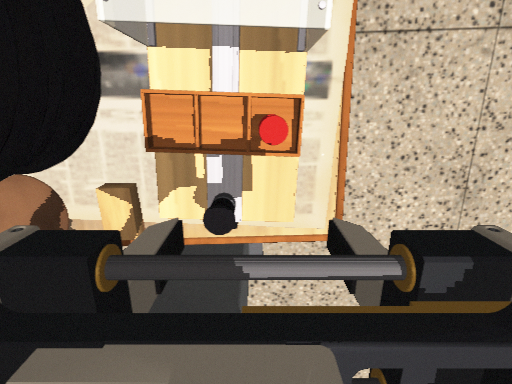

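The wrist view shows the tray fully out (rim corners at 144,90 / 303,96 / 299,157 / 145,154), the spool top at (273,130), and the knob at the height it has when the pin is down.

Run:
```python
from h import *
s=observe(); C=cam('wrist',s)
P=[back(C,u,v,.05) for u,v in [(143,90),(304,95),(300,157),(145,155)]]
for p in P: print(p.round(4))
c=sum(P)/4; y=np.arctan2(*(P[0]-P[1])[[1,0]])-np.pi/2; print('tray',c,'yaw',y, -np.pi/2+np.arctan2(*(P[3]-P[2])[[1,0]]))
print('knob flange',back(C,220,216,.087))
sp=back(C,273.5,130,.072); print('spool',sp)
go((sp[0],sp[1],.054),-.035,s)
S=cam('top'); grab_frame('top'); d=spot_in('top','saucer'); e=d[0]['extent']; print(e,back(S,(e[0]+e[2])/2,(e[1]+e[3])/2,.012))
```

```text
[ 0.5639 -0.0453  0.05  ]
[ 0.5538 -0.2182  0.05  ]
[ 0.4863 -0.2151  0.05  ]
[ 0.4938 -0.0372  0.05  ]
tray [ 0.52445818 -0.12893304  0.05      ] yaw -0.05831989043071739 -0.041815497189890305
knob flange [ 0.43121552 -0.12388525  0.087     ]
spool [ 0.51963131 -0.1835513   0.072     ]
tcp [ 0.4674 -0.1639  0.2044] yaw -0.029 shift before turn [0.88 0.3  2.51] turn 0.08 shift after turn [0.88 0.3  2.51]
[287.9, 251.7, 301.0, 276.4] [0.4164299  0.02112272 0.012     ]
```

{"name": "drive_tool", "arguments": {
  "motion": [
    [0.3, 0.4, 0.15, 0.2, 0.2],
    [0.3, 0.45, 0.15, 0.5, 0],
    [0.3, 0, 0, 0.6, 0],
    [0.3, 0, 0, 0.6, 0],
    [0.3, 0, 0, 0.4, 0],
    [0.3, 0, 0, 0.2, 0],
    [0.3, 0, 0, 0, 0],
    [0.8, 0, 0, 0, 0],
    [0.8, 0, 0, 0, 0],
    [0.8, 0, 0, 0, 0],
    [0.8, 0, 0, 0, 0],
    [0.8, 0, 0, 0, 0]
  ]
}}

```text
time_s: 23.45
ee_pos: [0.5183, -0.1843, 0.0549]
ee_rot: [1.0, -0.023, 0.0, 0.0]
force: [-0.5, -0.1, 3.1]
grip_width: 0.0302
finger_force: 30.0
```

Run:
```python
from h import *
go((.406,.152,.2),None); print(observe()['grip_width'])
grab_frame('scene'); S=cam('scene')
for d in spot_in('scene','saucer')[:2]: e=d['extent']; print(e,d['conf'],back(S,(e[0]+e[2])/2,(e[1]+e[3])/2,.01))
```

```text
tcp [ 0.5183 -0.1843  0.0549] yaw -0.045 shift before turn [-2.12 -5.51 -2.42] turn 0 shift after turn [-2.12 -5.51 -2.42]
0.030218434372411406
[279.6, 229.1, 314.6, 255.2] 0.91 [0.4146656  0.14968431 0.01      ]
```

{"name": "drive_tool", "arguments": {
  "motion": [
    [0.8, 0, 0, -0.3, 0],
    [0.8, 0, 0, -0.7, 0],
    [0.8, 0, 0, -0.8, 0],
    [0.8, -0.1, -0.2, -0.8, 0],
    [0.8, -0.4, -0.6, -0.3, 0],
    [0.8, -0.5, -0.7, 0, 0],
    [0.8, -0.5, -0.8, 0, 0],
    [0.8, -0.4, -0.8, 0, 0],
    [0.8, -0.2, -0.8, 0, 0],
    [0.8, 0, -0.8, 0, 0],
    [0.8, 0, -0.6, 0, 0],
    [0.8, 0, -0.2, 0, 0],
    [0.8, 0, 0, 0, 0]
  ]
}}

```text
time_s: 25.18
ee_pos: [0.407, 0.1511, 0.2282]
ee_rot: [1.0, -0.022, -0.0, 0.0]
force: [0.4, 0.8, -0.9]
grip_width: 0.03
finger_force: 30.0
```

Run:
```python
from h import *
s=observe(); C=cam('wrist',s); img=grab_frame('wrist'); save(img,'w5')
d=spot_in('wrist','saucer')[:2]; print([(x['extent'],x['conf']) for x in d])
grab_frame('scene'); S=cam('scene')
for d in spot_in('scene','saucer')[:2]: e=d['extent']; print(e,d['conf'],back(S,(e[0]+e[2])/2,(e[1]+e[3])/2,.01))
grab_frame('top'); S=cam('top')
for d in spot_in('top','saucer')[:2]: e=d['extent']; print(e,d['conf'],back(S,(e[0]+e[2])/2,(e[1]+e[3])/2,.01))
go((.406,.151,.03),-.04,s)
```

```text
[([216.0, 121.3, 295.5, 200.7], 0.71)]
[310.8, 210.1, 331.7, 233.1] 0.69 [0.41125055 0.01833437 0.01      ]
[281.5, 232.8, 316.8, 256.8] 0.63 [0.40249956 0.15356622 0.01      ]
tcp [0.407  0.1511 0.2282] yaw -0.044 shift before turn [-0.01  0.    3.3 ] turn -0.05 shift after turn [-0.01  0.    3.3 ]
```

View pics/w5.png

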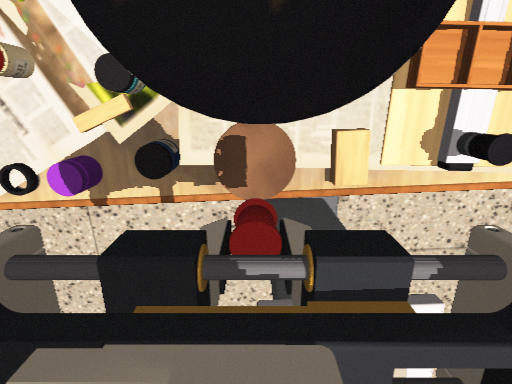

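The saucer sits at (216–295, 122–200), still in place, and the spool is held. Sanding block flat at (350,157).

Run:
```python
from h import *
C=cam('wrist'); 
for u,v in [(255.7,161),(216,161),(295,161),(255,122),(255,200)]: print(back(C,u,v,.013).round(4))
print('C jar',back(C,155,159,.05),'D jar',back(C,115,72,.055),'red',back(C,15,60,.05))
```

```text
[0.4109 0.1502 0.013 ]
[0.4134 0.205  0.013 ]
[0.4083 0.0959 0.013 ]
[0.4633 0.1487 0.013 ]
[0.3539 0.1538 0.013 ]
C jar [0.42655853 0.27471291 0.05      ] D jar [0.52756545 0.30254956 0.055     ] red [0.54586667 0.41471315 0.05      ]
```

{"name": "drive_tool", "arguments": {
  "motion": [
    [0.8, 0, 0, 0.5, 0],
    [0.8, 0, 0, 0.8, 0],
    [0.8, 0, 0, 0.8, 0],
    [0.8, 0, 0, 0.6, 0],
    [0.8, 0, 0, 0.4, 0],
    [0.8, 0, 0, 0.15, 0],
    [0.8, 0, 0, 0.05, 0],
    [0.8, 0, 0, 0.03, 0],
    [0.8, 0, 0, 0, 0],
    [0.8, 0, 0, 0, 0]
  ]
}}

```text
time_s: 26.72
ee_pos: [0.4075, 0.1512, 0.0292]
ee_rot: [1.0, -0.023, 0.001, -0.0]
force: [-0.8, -0.9, 0.2]
grip_width: 0.0304
finger_force: 30.0
```

{"name": "drive_tool", "arguments": {
  "motion": [
    [0.8, 0, 0, 0.02, 0],
    [0.8, 0, 0, 0, 0],
    [0.6, 0, 0, 0, 0],
    [0.4, 0, 0, 0, 0],
    [0.3, 0, 0, 0, 0],
    [0.3, 0, 0, 0, 0],
    [0.3, 0, 0, -0.3, 0],
    [0.3, 0, 0, -0.6, 0],
    [0.3, 0, 0, -0.8, 0],
    [0.0, 0, 0, -0.8, 0],
    [0, 0, -0.5, -0.3, 0],
    [0, 0, -0.6, 0, 0],
    [0, 0, -0.5, 0, 0],
    [0, 0, 0, 0, 0]
  ]
}}

```text
time_s: 28.48
ee_pos: [0.4112, 0.2483, 0.1953]
ee_rot: [1.0, -0.021, -0.0, -0.0]
force: [-1.0, -0.4, -1.1]
grip_width: 0.0918
finger_force: 0.0
```

Run:
```python
from h import *
s=observe(); C=cam('wrist',s); img=grab_frame('wrist'); save(img,'w6')
print(s['ee_pos'])
for q in ['spool','jar_1','wood_offcut','saucer']: 
  d=spot_in('wrist',q)[:5]; print(q,[(np.round(x['extent']).tolist(),x['conf']) for x in d])
```

```text
[0.41118898 0.24832859 0.19525257]
spool [([316.0, 158.0, 353.0, 188.0], 0.7)]
jar_1 [([174.0, 46.0, 216.0, 91.0], 0.92), ([26.0, 28.0, 97.0, 76.0], 0.86), ([211.0, 145.0, 249.0, 187.0], 0.8), ([113.0, 159.0, 164.0, 205.0], 0.59), ([317.0, 154.0, 352.0, 186.0], 0.3)]
wood_offcut [([135.0, 92.0, 200.0, 136.0], 0.74)]
saucer [([289.0, 121.0, 377.0, 209.0], 0.66), ([320.0, 157.0, 352.0, 187.0], 0.35)]
```

View pics/w6.png

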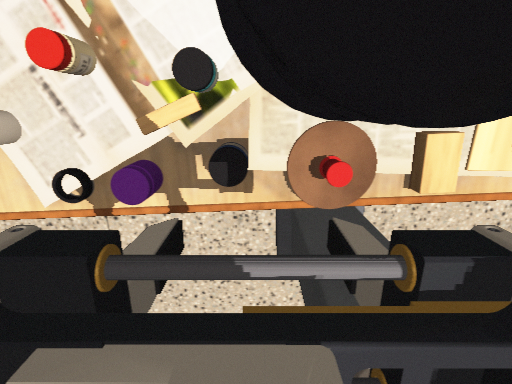

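The spool stands on the saucer (336,170). Jars are at (193,68), (228,163) and (47,48, red lid), with a purple decoy at (135,180).

Run:
```python
from h import *
C=cam('wrist')
for n,u,v,r in [('C',228,163,19.5),('D',194,68,21.5),('red',47,48,20.5),('purp',131,184,21)]:
    for h in (.05,.06):
        p=back(C,u,v,h); q=back(C,u+r,v,h); print(n,h,p.round(4),'diam',round(2*np.linalg.norm(p-q)*1000,1))
a=cv2.imread('pics/scene0.png'); b=cv2.imread('pics/w6.png')
x=cv2.resize(a[225:305,185:290],(400,305),interpolation=cv2.INTER_CUBIC); y=cv2.resize(b[20:220,20:280],(400,305),interpolation=cv2.INTER_CUBIC)
cv2.imwrite('pics/z.png',np.clip(np.hstack([x,y]).astype(float)*1.6+15,0,255).astype(np.uint8))
```

```text
C 0.05 [0.428  0.2767 0.05  ] diam 43.8
C 0.06 [0.4301 0.2756 0.06  ] diam 42.4
D 0.05 [0.528 0.304 0.05 ] diam 43.9
D 0.06 [0.5267 0.302  0.06  ] diam 42.4
red 0.05 [0.5532 0.4489 0.05  ] diam 41.0
red 0.06 [0.5511 0.4421 0.06  ] diam 39.7
purp 0.05 [0.4087 0.39   0.05  ] diam 48.3
purp 0.06 [0.4114 0.3852 0.06  ] diam 46.7
```

View pics/z.png

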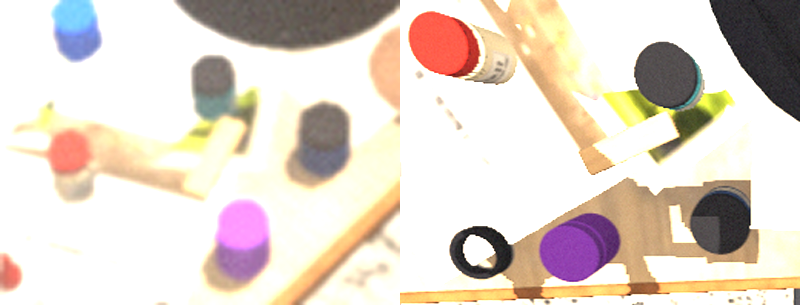

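{"name": "drive_tool", "arguments": {
  "motion": [
    [0.2, 0, 0, 0, -1],
    [0.2, 0, 0, 0, -1],
    [0.2, 0, 0, 0, -1],
    [0.2, 0, 0, 0, -1],
    [0.2, 0, 0, 0, -1],
    [0.2, 0, 0, 0, -1],
    [0.2, 0, 0, 0, -1],
    [0.2, 0, 0, 0, -1],
    [0.2, 0, 0, 0, -1],
    [0.2, 0, 0, 0, -1],
    [0.2, 0, 0, 0, -1],
    [0.2, 0, 0, 0, -1],
    [0.2, 0, 0, 0, -1],
    [0.2, 0, 0, 0, -1],
    [0.2, 0, 0, 0, -1],
    [0.2, 0, 0, 0, -1],
    [0.2, 0, 0, 0, -1],
    [0.2, 0, 0, 0, -1],
    [0.2, 0, 0, 0, -1],
    [0.2, 0, 0, 0, -1]
  ]
}}

```text
time_s: 31.22
ee_pos: [0.4116, 0.2462, 0.1955]
ee_rot: [0.712, 0.702, -0.0, 0.0]
force: [0.3, 0.4, 0.3]
grip_width: 0.0736
finger_force: 0.0
```

Run:
```python
from h import *
print(observe()['q'].round(2)); go((.4285,.2765,.026),1.95)
```

```text
[ 0.38  0.29  1.69 -0.    1.16  0.39]
tcp [0.4116 0.2462 0.1955] yaw 1.556 shift before turn [0.51 0.27 2.83] turn -4.92 shift after turn [0.37 0.45 2.83]
```

{"name": "drive_tool", "arguments": {
  "motion": [
    [0.2, 0, 0, 0, -1],
    [0.2, 0, 0, 0, -1],
    [0.2, 0, 0, 0, -1],
    [0.2, 0, 0, 0, -1],
    [0.2, 0, 0, 0, -0.9],
    [0.2, 0.37, 0.45, 0, 0],
    [0.2, 0, 0, 0.4, 0],
    [0.2, 0, 0, 0.6, 0],
    [0.2, 0, 0, 0.6, 0],
    [0.2, 0, 0, 0.6, 0],
    [0.2, 0, 0, 0.4, 0],
    [0.2, 0, 0, 0.23, 0],
    [0.2, 0, 0, 0, 0],
    [0.8, 0, 0, 0, 0],
    [0.8, 0, 0, 0, 0],
    [0.8, 0, 0, 0, 0],
    [0.8, 0, 0, 0, 0],
    [0.8, 0, 0, 0, 0]
  ]
}}

```text
time_s: 33.48
ee_pos: [0.4285, 0.2776, 0.0262]
ee_rot: [0.562, 0.827, 0.0, 0.0]
force: [-1.6, -1.0, 6.9]
grip_width: 0.0454
finger_force: 30.0
```

Run:
```python
from h import *
s=observe(); print(s['force'],s['grip_width']); go((.527,-.128,.28),np.pi/2-.05)
```

```text
[-1.61553407 -0.99518332  6.8718183 ] 0.04536083742061687
tcp [0.4285 0.2776 0.0262] yaw 1.947 shift before turn [-6.89 -0.95 -4.23] turn 5.33 shift after turn [-6.67  1.98 -4.23]
```

{"name": "drive_tool", "arguments": {
  "motion": [
    [0.85, 0, 0, -0.2, 0],
    [0.85, 0, 0, -0.3, 0],
    [0.85, 0, 0, -0.5, 0],
    [0.85, 0, 0, -0.8, 0],
    [0.85, 0, 0, -0.8, 0],
    [0.85, 0, 0, -0.8, 0],
    [0.85, 0, 0, -0.8, 0],
    [0.85, 0, 0, 0, 0]
  ]
}}

```text
time_s: 34.48
ee_pos: [0.4299, 0.2783, 0.2821]
ee_rot: [0.562, 0.827, 0.004, 0.002]
force: [0.1, -0.8, -1.0]
grip_width: 0.0453
finger_force: 30.0
```

Run:
```python
from h import *
s=observe(); print(s['force'],s['grip_width'],s['ee_pos']); go((.527,-.128,.28),np.pi/2-.05,s)
S=cam('scene'); p=proj(S,s['ee_pos']).astype(int); img=grab_frame('scene'); save(img,'s7'); print(p)
x=img[p[1]-45:p[1]+30,p[0]-40:p[0]+40]; x=cv2.resize(x,(400,375),interpolation=cv2.INTER_CUBIC)
w=grab_frame('wrist'); w=cv2.resize(w[120:340,130:380],(400,375))
save(np.clip(np.hstack([x,w]).astype(float)*1.3,0,255).astype(np.uint8),'s7c')
```

```text
[ 0.10178512 -0.77678538 -0.98147098] 0.0452580873749942 [0.42989477 0.27831296 0.28213967]
tcp [0.4299 0.2783 0.2821] yaw 1.947 shift before turn [-6.89 -0.98  0.02] turn 5.33 shift after turn [-6.68  1.95  0.02]
[269 204]
```

View pics/s7c.png

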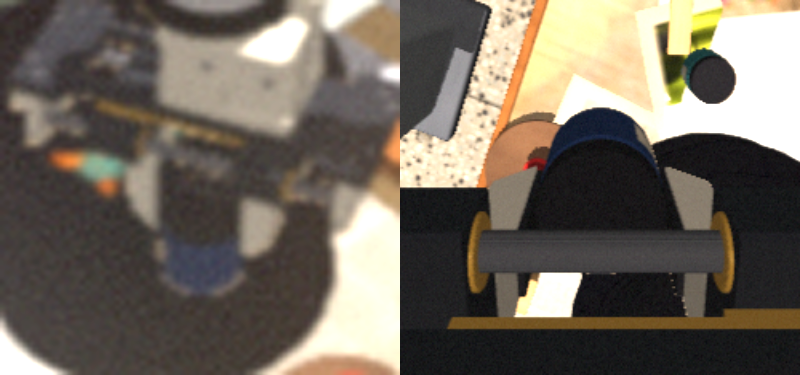

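{"name": "drive_tool", "arguments": {
  "motion": [
    [0.85, 0, 0, 0, 1],
    [0.85, -0.2, 0, 0, 1],
    [0.85, -0.4, 0, 0, 1],
    [0.85, -0.6, 0.1, 0, 1],
    [0.85, -0.7, 0.2, 0, 1],
    [0.85, -0.7, 0.2, 0, 0.35],
    [0.85, -0.7, 0.2, 0, 0],
    [0.85, -0.7, 0.2, 0, 0],
    [0.85, -0.7, 0.2, 0, 0],
    [0.85, -0.7, 0.2, 0, 0],
    [0.85, -0.7, 0.2, 0, 0],
    [0.85, -0.5, 0.2, 0, 0],
    [0.85, -0.3, 0, 0, 0],
    [0.85, 0, 0, 0, 0]
  ]
}}

```text
time_s: 36.33
ee_pos: [0.5309, -0.1375, 0.2765]
ee_rot: [0.726, 0.688, -0.0, -0.001]
force: [-0.7, -0.7, -1.5]
grip_width: 0.0453
finger_force: 30.0
```

Run:
```python
from h import *
s=observe(); go((.524,-.186,.06),np.pi/2-.05,s); print(s['q'].round(2))
```

```text
tcp [ 0.5309 -0.1375  0.2765] yaw 1.517 shift before turn [-0.82 -0.06  3.61] turn -0.04 shift after turn [-0.82 -0.07  3.61]
[-0.39  0.35  1.37  0.    1.42 -0.34]
```

Run:
```python
from h import *
w=grab_frame('wrist'); save(w,'w8')
g=w.astype(int)
print([tuple(g[v,254]) for v in range(150,225,3)])
M=np.array(camera_info('wrist')['mount']); K=cam('wrist')[0]
for v in (198,202,206):
  for h in (.05,.055):
    d=M[:3,:3]@np.linalg.inv(K)@np.array([254,v,1.]); o=M[:3,3]; z=-(h-.026); print(v,h,(o+d*(z-o[2])/d[2]).round(4))
  # visible bottom
for v in (183,186,190):
    d=M[:3,:3]@np.linalg.inv(K)@np.array([254,v,1.]); o=M[:3,3]; z=.026; print('bot',v,(o+d*(z-o[2])/d[2]).round(4))
C=cam('wrist')
# tray wall check: wood mask
hsv=cv2.cvtColor(w,cv2.COLOR_RGB2HSV); m=((hsv[...,0]>5)&(hsv[...,0]<16)&(hsv[...,1]>150)&(hsv[...,2]>60)).astype(np.uint8)
n,l,st,c=cv2.connectedComponentsWithStats(m); print(st[np.argsort(-st[:,4])][:5])
for p in [(.5255,-.1285)]:
  for dx,dy in [(.034,.089),(.034,-.089),(-.034,-.089),(-.034,.089)]:
    c_,s_=np.cos(-.05),np.sin(-.05); print(proj(C,(p[0]+c_*dx-s_*dy,p[1]+s_*dx+c_*dy,.05)).round(0))
```

```text
[(np.int64(230), np.int64(143), np.int64(70)), (np.int64(231), np.int64(142), np.int64(69)), (np.int64(231), np.int64(141), np.int64(70)), (np.int64(232), np.int64(141), np.int64(70)), (np.int64(232), np.int64(142), np.int64(70)), (np.int64(233), np.int64(144), np.int64(69)), (np.int64(118), np.int64(66), np.int64(33)), (np.int64(108), np.int64(61), np.int64(32)), (np.int64(66), np.int64(38), np.int64(21)), (np.int64(235), np.int64(160), np.int64(80)), (np.int64(232), np.int64(145), np.int64(71)), (np.int64(54), np.int64(41), np.int64(45)), (np.int64(17), np.int64(23), np.int64(38)), (np.int64(15), np.int64(23), np.int64(39)), (np.int64(21), np.int64(25), np.int64(40)), (np.int64(16), np.int64(22), np.int64(39)), (np.int64(19), np.int64(27), np.int64(40)), (np.int64(21), np.int64(25), np.int64(35)), (np.int64(10), np.int64(11), np.int64(11)), (np.int64(12), np.int64(10), np.int64(12)), (np.int64(16), np.int64(20), np.int64(16)), (np.int64(15), np.int64(18), np.int64(17)), (np.int64(19), np.int64(20), np.int64(21)), (np.int64(19), np.int64(21), np.int64(20)), (np.int64(18), np.int64(16), np.int64(15))]
198 0.05 [ 0.0329 -0.0008 -0.024 ]
198 0.055 [ 0.0347 -0.0008 -0.029 ]
202 0.05 [ 0.0308 -0.0008 -0.024 ]
202 0.055 [ 0.0326 -0.0008 -0.029 ]
206 0.05 [ 0.0286 -0.0008 -0.024 ]
206 0.055 [ 0.0304 -0.0008 -0.029 ]
bot 183 [ 0.0269 -0.0011  0.026 ]
bot 186 [ 0.0247 -0.0011  0.026 ]
bot 190 [ 0.0218 -0.0011  0.026 ]
[[     0      0    512    384 189504]
 [   227     90     51    104   4567]
 [   117      0     45    230   1569]
 [   400    223    112     10    495]
 [   462    144     25     25    471]]
[277.  91.]
[274. 216.]
[230. 216.]
[226.  91.]
```

View pics/w8.png

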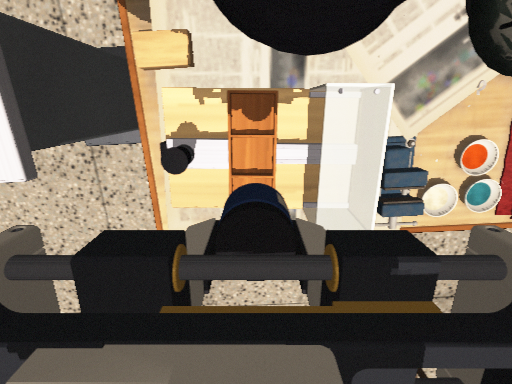

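The view shows the tray rim where predicted (227–278, 90 on) and the jar held about 5 mm towards tool +x, so I correct for that before lowering it into cell 0.

Run:
```python
from h import *
s=observe(); go((.5228,-.1914,.060),np.pi/2-.05,s)
```

```text
tcp [ 0.531  -0.1366  0.277 ] yaw 1.518 shift before turn [-0.92 -0.08  3.62] turn -0.03 shift after turn [-0.92 -0.09  3.62]
```

{"name": "drive_tool", "arguments": {
  "motion": [
    [0.85, -0.5, -0.09, 0, 0],
    [0.85, -0.42, 0, 0.4, 0],
    [0.85, 0, 0, 0.7, 0],
    [0.85, 0, 0, 0.7, 0],
    [0.85, 0, 0, 0.6, 0],
    [0.85, 0, 0, 0.4, 0],
    [0.85, 0, 0, 0.2, 0],
    [0.85, 0, 0, 0.2, 0],
    [0.85, 0, 0, 0.2, 0],
    [0.85, 0, 0, 0.15, 0],
    [0.85, 0, 0, 0.07, 0],
    [0.85, 0, 0, 0, 0],
    [0.85, 0, 0, 0, 0]
  ]
}}

```text
time_s: 38.0
ee_pos: [0.5237, -0.1922, 0.0609]
ee_rot: [0.725, 0.688, 0.0, 0.0]
force: [0.4, -0.1, -0.2]
grip_width: 0.0451
finger_force: 30.0
```

{"name": "drive_tool", "arguments": {
  "motion": [
    [0.85, 0, 0, 0.04, 0],
    [0.85, 0, 0, 0, 0],
    [0.6, 0, 0, 0, 0],
    [0.4, 0, 0, 0, 0],
    [0.25, 0, 0, 0, 0],
    [0.25, 0, 0, -0.3, 0],
    [0.25, 0, 0, -0.6, 0],
    [0.25, 0, 0, -0.8, 0],
    [0.25, 0, 0, -0.8, 0],
    [0.25, 0.3, 0, -0.8, 0],
    [0.25, 0.6, 0, 0, 0],
    [0.25, 0.7, 0, 0, -0.5],
    [0.25, 0.7, 0, 0, -1],
    [0.25, 0.7, 0, 0, -1],
    [0.25, 0.7, 0, 0, -1],
    [0.25, 0.7, 0, 0, -1],
    [0.25, 0.7, 0, 0, -0.9],
    [0.25, 0.7, 0, 0, 0],
    [0.25, 0, 0, 0, 0]
  ]
}}

```text
time_s: 40.38
ee_pos: [0.481, 0.1514, 0.2563]
ee_rot: [0.559, 0.829, 0.0, -0.0]
force: [-0.3, -0.9, 0.4]
grip_width: 0.0689
finger_force: 0.0
```

Run:
```python
from h import *
s=observe(); print(s['q'].round(2)); C=cam('wrist',s); w=grab_frame('wrist'); save(w,'w9')
for d in spot_in('wrist','jar_1')[:6]: e=d['extent']; print(np.round(e),round(d['conf'],2),back(C,(e[0]+e[2])/2,(e[1]+e[3])/2,.03).round(3))
print('D pred',proj(C,(.527,.303,.055)))
go((.527,.303,.026),1.95,s)
```

```text
[ 0.15  0.28  1.53  0.    1.33 -0.23]
[463. 126. 511. 161.] 0.59 [0.77  0.298 0.03 ]
[413.  57. 470.  95.] 0.56 [0.663 0.349 0.03 ]
[173. 101. 249. 178.] 0.4 [0.411 0.159 0.03 ]
D pred [337.52023008  67.05885444]
tcp [0.481  0.1514 0.2563] yaw 1.955 shift before turn [2.05 1.66 3.84] turn 0.06 shift after turn [2.06 1.65 3.84]
```

{"name": "drive_tool", "arguments": {
  "motion": [
    [0.25, 0.5, 0.5, 0, 0],
    [0.25, 0.6, 0.6, 0, 0],
    [0.25, 0.5, 0.55, 0.4, 0],
    [0.25, 0, 0, 0.4, 0],
    [0.25, 0, 0, 0, 0]
  ]
}}

```text
time_s: 41.1
ee_pos: [0.538, 0.2738, 0.2057]
ee_rot: [0.561, 0.828, -0.002, -0.001]
force: [-0.6, 0.6, -0.0]
grip_width: 0.0689
finger_force: 0.0
```

Run:
```python
from h import *
s=observe(); print(s['q'].round(2)); C=cam('wrist',s); w=grab_frame('wrist'); save(w,'w10')
for q in ('jar_1','wood_offcut'):
 for d in spot_in('wrist',q)[:6]: e=d['extent']; print(q,np.round(e),round(d['conf'],2),back(C,(e[0]+e[2])/2,(e[1]+e[3])/2,.03).round(3))
print('D pred',proj(C,(.527,.303,.055)),proj(C,(.527,.303,.0)))
go((.527,.303,.026),1.95,s)
```

```text
[ 0.34  0.51  1.32 -0.    1.32 -0.03]
jar_1 [403. 197. 458. 234.] 0.81 [0.772 0.303 0.03 ]
jar_1 [304.   0. 355.  53.] 0.74 [0.552 0.452 0.03 ]
jar_1 [244. 123. 276. 161.] 0.72 [0.53  0.309 0.03 ]
jar_1 [351. 132. 400. 174.] 0.61 [0.665 0.349 0.03 ]
jar_1 [157.   0. 210.  55.] 0.59 [0.406 0.393 0.03 ]
wood_offcut [230.  58. 246. 127.] 0.7 [0.485 0.353 0.03 ]
D pred [256.3484727  149.46454979] [256.42537266 143.08435715]
tcp [0.538  0.2738 0.2057] yaw 1.95 shift before turn [0.52 0.02 3.  ] turn -0.0 shift after turn [0.52 0.02 3.  ]
```

View pics/w10.png

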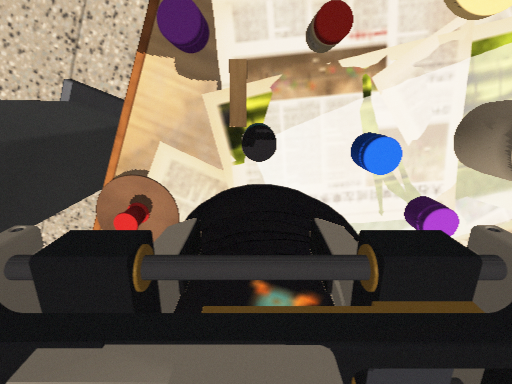

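Jar D's lid is centred at (260,142), beside the strip (238,92). The red jar shows at (330,25) and the decoys are elsewhere.

Run:
```python
from h import *
s=observe(); C=cam('wrist',s); p=back(C,259.5,142,.054); print(p, 2*np.linalg.norm(back(C,242,142,.054)-back(C,277,142,.054))/2)
red=back(C,334,20,.06); print('red',red)
t=p+.003*np.array([np.cos(1.95),np.sin(1.95),0]); go((t[0],t[1],.026),1.95,s)
# stack clearance
st=np.array([.593,.137]); print(np.linalg.norm(t[:2]-st))
```

```text
[0.52970522 0.312398   0.054     ] 0.039738997390953185
red [0.55296342 0.4514683  0.06      ]
tcp [0.5393 0.2743 0.2094] yaw 1.949 shift before turn [0.7  0.08 3.06] turn -0.01 shift after turn [0.7  0.08 3.06]
0.18946740080730462
```

{"name": "drive_tool", "arguments": {
  "motion": [
    [0.25, 0.4, 0.08, 0, 0],
    [0.25, 0.25, 0, 0.3, 0],
    [0.25, 0, 0, 0.6, 0],
    [0.25, 0, 0, 0.6, 0],
    [0.25, 0, 0, 0.6, 0],
    [0.25, 0, 0, 0.5, 0],
    [0.25, 0, 0, 0.3, 0],
    [0.25, 0, 0, 0.12, 0],
    [0.25, 0, 0, 0, 0],
    [0.8, 0, 0, 0, 0],
    [0.8, 0, 0, 0, 0],
    [0.8, 0, 0, 0, 0],
    [0.8, 0, 0, 0, 0]
  ]
}}

```text
time_s: 42.88
ee_pos: [0.5284, 0.3132, 0.0273]
ee_rot: [0.561, 0.828, 0.0, 0.0]
force: [-2.0, -1.2, 3.5]
grip_width: 0.0408
finger_force: 30.0
```

{"name": "drive_tool", "arguments": {
  "motion": [
    [0.85, 0, 0, -0.2, 0],
    [0.85, 0, 0, -0.3, 0],
    [0.85, 0, 0, -0.5, 0],
    [0.85, 0, 0, -0.8, 0],
    [0.85, 0, 0, -0.8, 0],
    [0.85, 0, 0, -0.8, 0],
    [0.85, 0, 0, -0.8, 0],
    [0.85, 0, 0, 0, 1],
    [0.85, 0, 0, 0, 1],
    [0.85, 0, 0, 0, 1],
    [0.85, 0, 0, 0, 1],
    [0.85, 0, 0, 0, 1],
    [0.85, 0, 0, 0, 0.4],
    [0.85, 0, 0, 0, 0]
  ]
}}

```text
time_s: 44.62
ee_pos: [0.5283, 0.3131, 0.2796]
ee_rot: [0.725, 0.689, 0.0, 0.0]
force: [0.2, 0.5, -1.2]
grip_width: 0.0416
finger_force: 30.0
```

```bash
cat >> h.py <<'E'
def held(n):
    w=grab_frame('wrist'); save(w,n); g=w.astype(int).sum(2)
    M=np.array(camera_info('wrist')['mount']); K=cam('wrist')[0]
    print([(v,g[v,254]) for v in range(165,226,3)])
    for v in range(171,200,3):
        d=M[:3,:3]@np.linalg.inv(K)@np.array([254,v,1.]); o=M[:3,3]; z=.026; print('bot',v,(o+d*(z-o[2])/d[2]).round(4)[0])
E
python3 - <<'E'
from h import *
s=observe(); print(s['grip_width'],s['q'].round(2)); go((.5255,-.1285,.062),np.pi/2-.05,s); held('w11')
E
```

```text
0.04160205506510237 [ 0.41  0.48  1.16 -0.    1.5   0.46]
tcp [0.5283 0.3131 0.2796] yaw 1.52 shift before turn [-7.35  0.33  3.62] turn -0.01 shift after turn [-7.35  0.32  3.62]
[(165, np.int64(726)), (168, np.int64(729)), (171, np.int64(659)), (174, np.int64(654)), (177, np.int64(669)), (180, np.int64(703)), (183, np.int64(705)), (186, np.int64(710)), (189, np.int64(709)), (192, np.int64(709)), (195, np.int64(705)), (198, np.int64(113)), (201, np.int64(115)), (204, np.int64(118)), (207, np.int64(116)), (210, np.int64(115)), (213, np.int64(117)), (216, np.int64(148)), (219, np.int64(34)), (222, np.int64(45)), (225, np.int64(47))]
bot 171 0.0355
bot 174 0.0333
bot 177 0.0312
bot 180 0.0291
bot 183 0.0269
bot 186 0.0247
bot 189 0.0225
bot 192 0.0203
bot 195 0.0181
bot 198 0.0159
```

{"name": "drive_tool", "arguments": {
  "motion": [
    [0.85, -0.5, 0, 0, 0],
    [0.85, -0.7, 0.04, 0, 0],
    [0.85, -0.8, 0.04, 0, 0],
    [0.85, -0.8, 0.04, 0, 0],
    [0.85, -0.8, 0.04, 0, 0],
    [0.85, -0.8, 0.04, 0, 0],
    [0.85, -0.8, 0.04, 0, 0],
    [0.85, -0.8, 0.04, 0, 0],
    [0.85, -0.7, 0.04, 0, 0],
    [0.85, -0.5, 0, 0, 0],
    [0.85, 0, 0, 0, 0],
    [0.85, 0, 0, 0, 0]
  ]
}}

```text
time_s: 46.18
ee_pos: [0.5251, -0.1187, 0.279]
ee_rot: [0.725, 0.689, 0.0, -0.0]
force: [-0.4, -0.0, -1.3]
grip_width: 0.0409
finger_force: 30.0
```

Run:
```python
from h import *
s=observe(); go((.5255,-.1245,.062),np.pi/2-.05,s)
```

```text
tcp [ 0.5251 -0.1187  0.279 ] yaw 1.519 shift before turn [-0.1   0.01  3.62] turn -0.02 shift after turn [-0.1   0.01  3.62]
```

{"name": "drive_tool", "arguments": {
  "motion": [
    [0.85, -0.1, 0.01, 0.3, 0],
    [0.85, 0, 0, 0.7, 0],
    [0.85, 0, 0, 0.7, 0],
    [0.85, 0, 0, 0.7, 0],
    [0.85, 0, 0, 0.4, 0],
    [0.85, 0, 0, 0.2, 0],
    [0.85, 0, 0, 0.2, 0],
    [0.85, 0, 0, 0.2, 0],
    [0.85, 0, 0, 0.15, 0],
    [0.85, 0, 0, 0.09, 0],
    [0.85, 0, 0, 0, 0],
    [0.85, 0, 0, 0, 0]
  ]
}}

```text
time_s: 47.68
ee_pos: [0.5257, -0.1254, 0.0608]
ee_rot: [0.725, 0.688, 0.0, 0.0]
force: [-0.1, -0.5, -0.7]
grip_width: 0.041
finger_force: 30.0
```

{"name": "drive_tool", "arguments": {
  "motion": [
    [0.85, 0, 0, 0.02, 0],
    [0.85, 0, 0, 0, 0],
    [0.6, 0, 0, 0, 0],
    [0.4, 0, 0, 0, 0],
    [0.25, 0, 0, 0, 0],
    [0.25, 0, 0, -0.3, 0],
    [0.25, 0, 0, -0.6, 0],
    [0.25, 0, 0, -0.8, 0],
    [0.25, 0, 0, -0.8, 0],
    [0.25, 0.3, 0, -0.8, 0],
    [0.25, 0.6, 0, -0.3, 0],
    [0.25, 0.7, 0, 0, 0],
    [0.25, 0.8, 0, 0, 0],
    [0.25, 0.8, 0, 0, 0],
    [0.25, 0.8, 0, 0, 0],
    [0.25, 0.8, 0, 0, 0],
    [0.25, 0.8, 0, 0, 0],
    [0.25, 0.8, 0, 0, 0],
    [0.25, 0.8, 0, 0, 0],
    [0.25, 0, 0, 0, 0]
  ]
}}

```text
time_s: 50.18
ee_pos: [0.5471, 0.3092, 0.2745]
ee_rot: [0.724, 0.69, -0.0, -0.0]
force: [0.3, -0.2, -0.2]
grip_width: 0.069
finger_force: 0.0
```

Run:
```python
from h import *
s=observe(); print(s['q'].round(2)); C=cam('wrist',s); w=grab_frame('wrist'); save(w,'w12')
for d in spot_in('wrist','jar_3')[:6]: e=d['extent']; print(np.round(e),round(d['conf'],2),back(C,(e[0]+e[2])/2,(e[1]+e[3])/2,.03).round(3))
hsv=cv2.cvtColor(w,cv2.COLOR_RGB2HSV); m=(((hsv[...,0]<7)|(hsv[...,0]>173))&(hsv[...,1]>180)&(hsv[...,2]>60)).astype(np.uint8)
n,l,st,c=cv2.connectedComponentsWithStats(m)
for i in np.argsort(-st[:,4])[1:4]: print(st[i],c[i],back(C,*c[i],.058))
go((.553,.4515,.03),1.52,s)
```

```text
[0.39 0.51 1.12 0.   1.51 0.44]
[406. 195. 453. 232.] 0.92 [0.817 0.212 0.03 ]
[131.  90. 174. 121.] 0.8 [0.406 0.395 0.03 ]
[239.  38. 270.  76.] 0.75 [0.552 0.45  0.03 ]
[317. 112. 355. 145.] 0.6 [0.665 0.35  0.03 ]
[383. 143. 433. 176.] 0.57 [0.773 0.3   0.03 ]
[ 481  135   31   98 1952] [499.79815574 187.8954918 ] [0.89239798 0.25900509 0.058     ]
[239  39  29  33 729] [253.1042524   54.85871056] [0.55048901 0.44825744 0.058     ]
[499  76  13  60 403] [507.04466501 111.4764268 ] [0.88017514 0.36447237 0.058     ]
tcp [0.5471 0.3092 0.2745] yaw 1.523 shift before turn [ 2.37 -0.01  4.08] turn 0.04 shift after turn [ 2.37 -0.02  4.08]
```

{"name": "drive_tool", "arguments": {
  "motion": [
    [0.25, 0.6, -0.05, 0, 0],
    [0.25, 0.7, 0, 0, 0],
    [0.25, 0.6, 0, 0.2, 0],
    [0.25, 0.44, 0, 0.5, 0],
    [0.25, 0, 0, 0.7, 0],
    [0.25, 0, 0, 0, 0]
  ]
}}

```text
time_s: 51.02
ee_pos: [0.5511, 0.4441, 0.1875]
ee_rot: [0.726, 0.688, -0.004, -0.001]
force: [0.5, -0.5, 0.0]
grip_width: 0.069
finger_force: 0.0
```

Run:
```python
from h import *
s=observe(); C=cam('wrist',s); w=grab_frame('wrist'); save(w,'w13')
hsv=cv2.cvtColor(w,cv2.COLOR_RGB2HSV); m=(((hsv[...,0]<7)|(hsv[...,0]>173))&(hsv[...,1]>180)&(hsv[...,2]>60)).astype(np.uint8)
n,l,st,c=cv2.connectedComponentsWithStats(m)
for i in np.argsort(-st[:,4])[1:4]: print(st[i],c[i],back(C,*c[i],.057))
print(proj(C,(.5505,.4495,.06)))
go((.5505,.4495,.03),1.52,s)
```

```text
[240 158  33  35 909] [256.07810781 174.73267327] [0.55106958 0.45029371 0.057     ]
[144  50  31  26 516] [159.80232558  61.52131783] [0.46422221 0.56747908 0.057     ]
[167  74   3   2   4] [167.75  74.25] [0.47022495 0.55573783 0.057     ]
[255.57325693 176.167355  ]
tcp [0.5511 0.4441 0.1875] yaw 1.517 shift before turn [0.1  0.   2.62] turn -0.03 shift after turn [0.1  0.   2.62]
```

Position confirmed at (0.551, 0.450); I descend and grip.

{"name": "drive_tool", "arguments": {
  "motion": [
    [0.25, 0.09, 0, 0.4, 0],
    [0.25, 0, 0, 0.6, 0],
    [0.25, 0, 0, 0.6, 0],
    [0.25, 0, 0, 0.5, 0],
    [0.25, 0, 0, 0.3, 0],
    [0.25, 0, 0, 0.18, 0],
    [0.25, 0, 0, 0, 0],
    [0.8, 0, 0, 0, 0],
    [0.8, 0, 0, 0, 0],
    [0.8, 0, 0, 0, 0],
    [0.8, 0, 0, 0, 0],
    [0.8, 0, 0, 0, 0]
  ]
}}

```text
time_s: 52.58
ee_pos: [0.5525, 0.452, 0.0368]
ee_rot: [0.725, 0.689, 0.0, 0.0]
force: [-1.0, 0.5, 2.4]
grip_width: 0.0371
finger_force: 30.0
```

{"name": "drive_tool", "arguments": {
  "motion": [
    [0.85, 0, 0, -0.2, 0],
    [0.85, 0, 0, -0.3, 0],
    [0.85, 0, 0, -0.5, 0],
    [0.85, 0, 0, -0.8, 0],
    [0.85, 0, 0, -0.8, 0],
    [0.85, 0, 0, -0.8, 0],
    [0.85, -0.3, 0, -0.8, 0],
    [0.85, -0.6, 0, 0, 0],
    [0.85, -0.7, 0, 0, 0],
    [0.85, -0.7, 0, 0, 0],
    [0.85, -0.7, 0, 0, 0],
    [0.85, -0.7, 0, 0, 0],
    [0.85, -0.7, 0, 0, 0],
    [0.85, -0.7, 0, 0, 0],
    [0.85, -0.7, 0, 0, 0],
    [0.85, 0, 0, 0, 0]
  ]
}}

```text
time_s: 54.58
ee_pos: [0.5344, 0.1019, 0.2901]
ee_rot: [0.727, 0.687, 0.001, 0.001]
force: [0.6, -0.8, -0.8]
grip_width: 0.0368
finger_force: 30.0
```

Run:
```python
from h import *
s=observe(); print(s['grip_width'],s['q'].round(2)); go((.5284,-.0706,.065),np.pi/2-.05,s); held('w14')
S=cam('top'); grab_frame('top'); 
for d in spot_in('top','saucer')[:2]: e=d['extent']; print(e,d['conf'],back(S,(e[0]+e[2])/2,(e[1]+e[3])/2,.01))
```

```text
0.03680806708543814 [ 0.05  0.34  1.36 -0.    1.45  0.1 ]
tcp [0.5344 0.1019 0.2901] yaw 1.515 shift before turn [-2.87  0.05  3.75] turn -0.07 shift after turn [-2.87  0.04  3.75]
[(165, np.int64(64)), (168, np.int64(61)), (171, np.int64(68)), (174, np.int64(60)), (177, np.int64(55)), (180, np.int64(65)), (183, np.int64(67)), (186, np.int64(65)), (189, np.int64(62)), (192, np.int64(65)), (195, np.int64(319)), (198, np.int64(299)), (201, np.int64(310)), (204, np.int64(290)), (207, np.int64(290)), (210, np.int64(278)), (213, np.int64(291)), (216, np.int64(396)), (219, np.int64(143)), (222, np.int64(106)), (225, np.int64(130))]
bot 171 0.0355
bot 174 0.0333
bot 177 0.0312
bot 180 0.0291
bot 183 0.0269
bot 186 0.0247
bot 189 0.0225
bot 192 0.0203
bot 195 0.0181
bot 198 0.0159
[239.8, 247.6, 261.0, 279.8] 0.78 [0.40896551 0.17567529 0.01      ]
[321.4, 217.6, 366.5, 268.9] 0.73 [ 0.49965107 -0.15302386  0.01      ]
```

{"name": "drive_tool", "arguments": {
  "motion": [
    [0.85, -0.6, 0.04, 0, 0],
    [0.85, -0.8, 0, 0, 0],
    [0.85, -0.8, 0, 0, 0],
    [0.85, -0.6, 0, 0, 0],
    [0.85, 0, 0, 0, 0],
    [0.85, 0, 0, 0, 0]
  ]
}}

```text
time_s: 55.48
ee_pos: [0.5283, -0.0622, 0.2886]
ee_rot: [0.725, 0.689, 0.0, -0.0]
force: [-0.6, 0.1, -1.2]
grip_width: 0.0373
finger_force: 30.0
```

Run:
```python
from h import *
s=observe(); go((.5284,-.0666,.071),np.pi/2-.05,s)
```

```text
tcp [ 0.5283 -0.0622  0.2886] yaw 1.52 shift before turn [-0.07  0.    3.63] turn -0.01 shift after turn [-0.07  0.    3.63]
```

{"name": "drive_tool", "arguments": {
  "motion": [
    [0.85, -0.07, 0, 0.3, 0],
    [0.85, 0, 0, 0.7, 0],
    [0.85, 0, 0, 0.7, 0],
    [0.85, 0, 0, 0.7, 0],
    [0.85, 0, 0, 0.4, 0],
    [0.85, 0, 0, 0.2, 0],
    [0.85, 0, 0, 0.2, 0],
    [0.85, 0, 0, 0.2, 0],
    [0.85, 0, 0, 0.15, 0],
    [0.85, 0, 0, 0.08, 0],
    [0.85, 0, 0, 0, 0],
    [0.85, 0, 0, 0, 0]
  ]
}}

```text
time_s: 56.98
ee_pos: [0.5281, -0.0679, 0.0711]
ee_rot: [0.725, 0.688, 0.0, 0.0]
force: [0.7, 0.6, -0.3]
grip_width: 0.0368
finger_force: 30.0
```

{"name": "drive_tool", "arguments": {
  "motion": [
    [0.85, 0, 0, 0.025, 0],
    [0.85, 0, 0, 0, 0],
    [0.6, 0, 0, 0, 0],
    [0.4, 0, 0, 0, 0],
    [0.25, 0, 0, 0, 0],
    [0.25, 0, 0, -0.3, 0],
    [0.25, 0, 0, -0.6, 0],
    [0.25, 0, 0, -0.8, 0],
    [0.25, 0, 0, -0.8, 0],
    [0.25, -0.3, -0.5, 0, 0],
    [0.25, -0.3, -0.6, 0, 0],
    [0.25, -0.3, -0.5, 0, 0],
    [0.25, 0, 0, 0, 0]
  ]
}}

```text
time_s: 58.6
ee_pos: [0.4277, -0.1173, 0.2196]
ee_rot: [0.726, 0.688, -0.0, 0.0]
force: [-0.2, -0.8, -0.4]
grip_width: 0.0688
finger_force: 0.0
```

Run:
```python
from h import *
s=observe(); print(s['q'].round(2)); C=cam('wrist',s); w=grab_frame('wrist'); save(w,'w15')
for q in ('jar_3','knob_grip','tray'):
 for d in spot_in('wrist',q)[:5]: e=d['extent']; print(q,np.round(e),round(d['conf'],2),back(C,(e[0]+e[2])/2,(e[1]+e[3])/2,.08).round(3))
for p in [(.5226,-.1864),(.5255,-.1285),(.5284,-.0706)]: print(proj(C,(*p,.086)).round(0))
go((.4275,-.1225,.058),None,s)
```

```text
[-0.44  0.2   1.74 -0.    1.2  -0.39]
jar_3 [314. 199. 362. 239.] 0.96 [ 0.522 -0.171  0.08 ]
jar_3 [317. 158. 360. 199.] 0.85 [ 0.521 -0.122  0.08 ]
jar_3 [322. 112. 371. 154.] 0.58 [ 0.527 -0.072  0.08 ]
jar_3 [237.  98. 372. 240.] 0.16 [ 0.482 -0.109  0.08 ]
knob_grip [239. 165. 267. 198.] 0.72 [ 0.425 -0.121  0.08 ]
tray [239. 101. 369. 241.] 0.65 [ 0.482 -0.111  0.08 ]
[340. 233.]
[344. 185.]
[349. 132.]
tcp [ 0.4277 -0.1173  0.2196] yaw 1.517 shift before turn [-0.09  0.    2.69] turn 0 shift after turn [-0.09  0.    2.69]
```

View pics/w15.png

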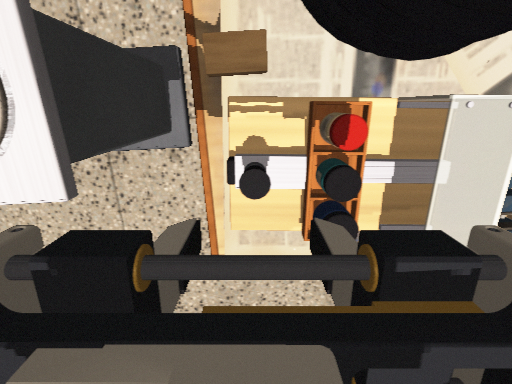

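All three jars stand upright in their cells, red (347,132), teal (340,180) and navy (335,215), with the knob at (255,180). I turn the gripper back so its body stays clear of the hood.

{"name": "drive_tool", "arguments": {
  "motion": [
    [0.25, 0, 0, 0, 1],
    [0.25, 0, 0, 0, 1],
    [0.25, 0, 0, 0, 1],
    [0.25, 0, 0, 0, 1],
    [0.25, 0, 0, 0, 1],
    [0.25, 0, 0, 0, 1],
    [0.25, 0, 0, 0, 1],
    [0.25, 0, 0, 0, 1],
    [0.25, 0, 0, 0, 1],
    [0.25, 0, 0, 0, 1],
    [0.25, 0, 0, 0, 1],
    [0.25, 0, 0, 0, 1],
    [0.25, 0, 0, 0, 1],
    [0.25, 0, 0, 0, 1],
    [0.25, 0, 0, 0, 1],
    [0.25, 0, 0, 0, 1],
    [0.25, 0, 0, 0, 1],
    [0.25, 0, 0, 0, 1],
    [0.25, 0, 0, 0, 1],
    [0.25, 0, 0, 0, 0.6]
  ]
}}

```text
time_s: 61.3
ee_pos: [0.4299, -0.1163, 0.219]
ee_rot: [1.0, -0.025, -0.0, -0.0]
force: [-1.2, -0.1, 0.8]
grip_width: 0.069
finger_force: 0.0
```

Run:
```python
from h import *
s=observe(); print(s['q'].round(2)); C=cam('wrist',s); w=grab_frame('wrist')
for d in spot_in('wrist','knob_grip')[:2]: e=d['extent']; print(np.round(e),round(d['conf'],2),back(C,(e[0]+e[2])/2,(e[1]+e[3])/2,.08).round(4))
print(proj(C,(.4275,-.1225,.08)))
go((.4275,-.1225,.047),-.05,s)
```

```text
[-0.44  0.2   1.74  0.    1.2   1.18]
[244. 164. 275. 197.] 0.81 [ 0.4265 -0.1197  0.08  ]
[261.60095716 179.32733535]
tcp [ 0.4299 -0.1163  0.219 ] yaw -0.05 shift before turn [-0.03  0.11  2.87] turn -0.0 shift after turn [-0.03  0.11  2.87]
```

{"name": "drive_tool", "arguments": {
  "motion": [
    [0.25, -0.03, 0.1, 0.5, 0],
    [0.25, 0, 0, 0.6, 0],
    [0.25, 0, 0, 0.6, 0],
    [0.25, 0, 0, 0.5, 0],
    [0.25, 0, 0, 0.4, 0],
    [0.25, 0, 0, 0.27, 0],
    [0.25, 0, 0, 0, 0],
    [0.85, 0, 0, 0, 0],
    [0.85, 0, 0, 0, 0],
    [0.85, 0, 0, 0, 0],
    [0.85, 0, 0, 0, 0],
    [0.85, 0, 0, 0, 0]
  ]
}}

```text
time_s: 62.9
ee_pos: [0.4273, -0.1228, 0.0473]
ee_rot: [1.0, -0.025, 0.0, 0.0]
force: [-0.1, 0.7, 2.8]
grip_width: 0.0342
finger_force: 30.0
```

{"name": "drive_tool", "arguments": {
  "motion": [
    [0.9, 0, 0, -0.1, 0],
    [0.9, 0, 0, -0.1, 0],
    [0.9, 0, 0, -0.1, 0],
    [0.9, 0, 0, -0.1, 0],
    [0.9, 0, 0, -0.05, 0],
    [0.9, 0, 0, 0, 0],
    [0.9, 0, 0, 0, 0]
  ]
}}

```text
time_s: 63.78
ee_pos: [0.4268, -0.1226, 0.0738]
ee_rot: [1.0, -0.025, -0.0, -0.0]
force: [-0.3, -4.1, -12.3]
grip_width: 0.0343
finger_force: 30.0
```

{"name": "drive_tool", "arguments": {
  "motion": [
    [0.9, 0.08, 0, 0, 0],
    [0.9, 0.15, 0, 0, 0],
    [0.9, 0.2, 0, 0, 0],
    [0.9, 0.2, 0, 0, 0],
    [0.9, 0.2, 0, 0, 0],
    [0.9, 0.2, 0, 0, 0],
    [0.9, 0.2, 0, 0, 0],
    [0.9, 0.2, 0, 0, 0],
    [0.9, 0.2, 0, 0, 0],
    [0.9, 0.15, 0, 0, 0],
    [0.9, 0.1, 0, 0, 0],
    [0.9, 0, 0, 0, 0]
  ]
}}

```text
time_s: 65.28
ee_pos: [0.5401, -0.1295, 0.0734]
ee_rot: [1.0, -0.025, -0.0, 0.001]
force: [1.5, -8.6, -11.4]
grip_width: 0.0349
finger_force: 30.0
```

{"name": "drive_tool", "arguments": {
  "motion": [
    [0.9, 0.06, 0.02, 0, 0],
    [0.9, 0.06, 0.01, 0, 0],
    [0.9, 0.05, 0, 0, 0],
    [0.9, 0, 0, 0, 0],
    [0.9, 0, 0, 0, 0]
  ]
}}

```text
time_s: 65.9
ee_pos: [0.5464, -0.1299, 0.0724]
ee_rot: [1.0, -0.024, -0.004, -0.001]
force: [-10.0, -4.5, -11.1]
grip_width: 0.0342
finger_force: 30.0
```

{"name": "drive_tool", "arguments": {
  "motion": [
    [0.9, -0.05, 0.01, 0, 0],
    [0.9, 0, 0, 0.1, 0],
    [0.9, 0, 0, 0.1, 0],
    [0.9, 0, 0, 0.1, 0],
    [0.9, 0, 0, 0.1, 0],
    [0.9, 0, 0, 0, 0],
    [0.9, 0, 0, 0, 0]
  ]
}}

```text
time_s: 66.78
ee_pos: [0.5464, -0.1303, 0.0498]
ee_rot: [1.0, -0.025, -0.001, -0.0]
force: [-4.8, 3.0, -8.1]
grip_width: 0.0344
finger_force: 30.0
```

{"name": "drive_tool", "arguments": {
  "motion": [
    [0.6, 0, 0, 0, 0],
    [0.3, 0, 0, 0, 0],
    [0.25, 0, 0, 0, 0],
    [0.25, 0, 0, 0, 0],
    [0.25, 0, 0, -0.3, 0],
    [0.25, 0, 0, -0.6, 0],
    [0.25, 0, 0, -0.8, 0],
    [0.25, -0.5, 0, -0.6, 0],
    [0.25, -0.8, 0, 0, 0],
    [0.25, -0.6, 0, 0, 0],
    [0.25, 0, 0, 0, 0],
    [0.25, 0, 0, 0, 0]
  ]
}}

```text
time_s: 68.28
ee_pos: [0.434, -0.1258, 0.1886]
ee_rot: [1.0, -0.025, 0.001, 0.0]
force: [0.9, -0.5, 0.8]
grip_width: 0.0685
finger_force: 0.0
```

Run:
```python
from h import *
s=observe(); C=cam('wrist',s); w=grab_frame('wrist'); save(w,'w16'); print(s['ee_pos'],s['q'].round(2))
for q in ('knob_grip','tray','jar_1','spool','saucer'):
 for d in spot_in('wrist',q)[:4]: e=d['extent']; print(q,np.round(e),round(d['conf'],2))
x=.5464;y=-.1299
for h in (.0845,.0985): print('flange mid at',h,proj(C,(x,y,h)).round(1), 'halfwidth px',(proj(C,(x,y+.018,h))-proj(C,(x,y-.018,h))).round(1)[0]/2)
grab_frame('top'); S=cam('top')
for q,z in (('saucer',.01),('spool',.045),('sanding_block',.026)):
 for d in spot_in('top',q)[:2]: e=d['extent']; print(q,np.round(e),round(d['conf'],2),back(S,(e[0]+e[2])/2,(e[1]+e[3])/2,z).round(3))
```

```text
[ 0.43395818 -0.12577385  0.18857978] [-0.45  0.25  1.78 -0.    1.12  1.17]
knob_grip [232.  43. 274.  87.] 0.8
tray [166.   3. 344. 100.] 0.85
tray [  0. 152.  85. 241.] 0.51
jar_1 [  0. 154.  84. 241.] 0.43
spool [  7. 189.  59. 226.] 0.77
saucer [  2. 156.  85. 237.] 0.75
flange mid at 0.0845 [254.3  63.8] halfwidth px -20.45
flange mid at 0.0985 [254.3  61.3] halfwidth px -21.7
saucer [242. 249. 276. 284.] 0.7 [0.402 0.146 0.01 ]
saucer [316. 204. 370. 236.] 0.63 [ 0.583 -0.15   0.01 ]
spool [250. 259. 262. 267.] 0.49 [0.41  0.158 0.045]
sanding_block [289. 253. 302. 276.] 0.76 [0.414 0.02  0.026]
```

```bash
python3 -c "
from station import sign_off; print(sign_off())"
```

```text
the job is handed in; nothing more can be done
None
```

I've handed in the job after 68 s with every step done in the order asked; I confirmed the final rear lock only from tool height and force readings, having no pictures left to view, and I last saw the three jars upright just before pushing the tray back.

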